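# Ready the raffle cabinet at the book sale

### The arm

A 6-joint arm with a two-finger parallel gripper is mounted at the origin on the work surface. World frame = base frame: x ahead of the robot, y to its left, z up, the work surface at z = 0. Lengths are in m, angles in rad, forces in N, time in s.
With the tool pointing down it reaches from about 0.275 to 0.975 m from the base axis. Payload 8.4 kg.
Tool frame: the origin (TCP) lies at the very end of the fingers, on their centre line; the grasp point (between the pads) lies 19 mm behind it (manip.grip_point_offset is the distance from the TCP to the grasp point, in m); z points along the fingers, y is the line along which they close (so a half turn about z gives the same grasp; the last joint's range is limited). The gripper opens to 92 mm and grips with 3 to 60 N. Pads are 20 mm wide; open, the fingers measure 128 mm over their backs; the gripper's body (75 mm by 189 mm) begins 69 mm behind the grasp point.
Start: joints at [-1.238, 0.353, 1.633, -0, 1.155, -0.002], TCP at [0.205, -0.59, 0.215] pointing down, gripper open.
Joint ranges: [-2.63, 2.63], [-0.92, 2.1], [0.06, 2.66], [-1.3, 4.44], [0, 2.69], [-3.02, 3.02]. Speed limits (rad/s): [2.22, 2.22, 2.79, 3.14, 3.14, 3.14].

### API

Orientations are given as a unit quaternion [x, y, z, w].
In Python, from rig import manip gives the robot as it stands.
- The arm moves only by the tool jog_arm, never from a script. Its argument "deltas" is a list that holds one entry, the list of rows, each a list of 4 numbers: the shift along the tool's x, y, z normalised to -1 to 1, where 1 is 50 cm, then the turn about the tool's z normalised to -1 to 1, where 1 is 180 degrees. In form: [[[x, y, z, spin], ...]]. A call has exactly 10 rows; each row is the pose to reach, as a shift and turn from the pose commanded when the call began, along the tool's axes at that moment, turning the shorter way round; what a row does not reach only later rows make up. A row lasts 1/12 s, in which the tool goes at most 41.7 mm and 7.16 degrees, less where a joint would pass 70% of its speed; a pose out of reach is approached as far as the arm can. A call with a number of a shift or a turn outside -1 to 1 is refused whole. A call with a gripper value outside its range is refused whole. "grip" is the opening, from -1 (shut) to 1 (fully open), so that 0 is half open, set as the call begins (left out, the last holds). The fingers move at their own pace and stop on an object; "newtons" is the grip in N (left out, the last holds). Time passes only in rows, so rows that repeat a pose let the fingers close, or fill a call up. It gives the time, the measured TCP pose, the force, the opening and the grip force at its end, in the units of the state.
- manip.observe(): the state, without advancing time (a new reading comes with each control period).
- manip.grab_frame(name): name is "scene" or "top"; returns a dict with "pixels" (480x640x3 uint8, red, green, blue), "intrinsics" (3x3 intrinsics, pixels), "R" (3x3) and "t" (3): a world point X has camera coordinates R X + t. Camera axes: x right, y down, z forward; pixel columns grow to the right and rows downward; lengths in m; the calibration is good to about 2 mm. A picture is of the moment at which its call begins. There is no depth.
- manip.finish_job(): hands the job in; it is judged then, once.
The state is a dict: "time": time; "qpos": joint angles; "joint_vel": joint speeds; "tau": joint torques, N m; "eef_pos": TCP position; "tool_rot": TCP orientation; "wrist_force": force on the tool from outside, world axes, zero at the start; "torque": the same for the moment, N m; "opening": finger opening in m; "grasp_force": force on a finger pad.
Only numpy, scipy, OpenCV 4.12 (cv2) and the standard library are available. Lean on these libraries where they do the work, as an engineer would, in place of code of your own. Each camera call takes 0.05 s, during which the arm holds its last target. There are 200 camera calls.

### The job

The poster tubes lying in front of the raffle cabinet are in the way of its door: without lifting them, roll each one along the table onto a red tape line of its own and leave it lying still along the middle of the tape, its ends not past the tape's ends. Then push the cabinet door shut until it snaps home on its catch, and after that take the clear lid off the orange hopper on top, pour in all the raffle balls from the scoop, lay the lid back squarely on the hopper, and set the empty scoop upright on its round mat; leave the mug, the book and the tape roll where they are.

Things in the scene. Friction and masses are not known exactly. Their poses are not given: they have to be found in the camera images.
- tube_a: lying cardboard poster tube, black end caps, white band round its middle, 80 mm across, 140 mm long, 0.2 kg. Origin at its centre (40 mm up when lying), x along its length; the other axes turn as it rolls. It rolls easily: let go at 0.05 m/s it rolls on about 8 mm, at 0.1 m/s 30 mm; push it slowly. May be absent. Starts in front of the cabinet, about along world x; rolls left (+y) to the lines
- tube_b: a second tube just like tube_a, lying to its left (+y) at the start; may be absent (one or two tubes are there)
- line_near: red tape line stuck flat on the table (nothing to feel), 250 mm long and 30 mm wide, to the left of the cabinet. Origin at its centre, on the table, x along the line, y across it. About parallel to world x (within 0.1 rad)
- line_far: a second such red tape line, farther to the left (+y), 125 to 200 mm from the first
- cabinet: blue steel raffle cabinet standing fixed on the table, 180 mm deep (x), 210 mm wide (y), 130 mm high, with an orange open-topped hopper on it. Origin at the centre of its underside; its x points to its back, its open front looks to -x (towards the robot)
- hopper (a point): centre of the hopper's inner floor, 135 mm above the table. The hopper is 130 mm (cabinet x) by 180 mm (cabinet y) inside, walls 5 mm thick rising 50 mm above this floor (rim 185 mm above the table); this point lies 15 mm behind the cabinet's middle
- lid: flat clear plastic lid lying loose on the hopper's rim, 160 mm (its x) by 210 mm (its y), 6 mm thick, 0.15 kg, with a square black upright knob in its middle. Origin at the centre of its underside; x and y parallel to the cabinet's when it is on (within 0.06 rad at the start)
- lid_knob (a point): on the lid's knob, 30 mm above the lid's underside; the knob is 16 by 16 mm and stands 36 mm above the lid's top
- door (a joint): angle (rad) of the cabinet's blue door: 0 shut, positive open, starts at 1.5 to 1.75 (standing out towards the robot). Upright hinge on the right (-y) front edge: shut it by pushing its outer face from the right, round to +x. It stays where left and moves lightly until 0.075 rad, where a sprung catch resists (about 5 N at the free edge); past 0.03 rad the catch pulls it home
- door_hinge (a point): point on the hinge line, on the door's outer face, 64 mm above the table. The door is 210 mm wide, 15 mm thick, from 4 to 124 mm above the table, with a small look-only knob on its outer face near the free edge. At angle q the door runs from here along the cabinet's y axis turned by +q about z
- door_edge (a point): free edge of the door, on its outer face, 64 mm above the table, 210 mm from the hinge
- scoop: yellow round scoop, open at the top, 60 mm high, outer diameter 78 mm at the foot and 92 mm at the rim, wall 3 mm, 0.12 kg, with a black upright handle tab on one side, which lies on its +x side (pointing away from the robot at the start, within 0.4 rad). Origin at the centre of its underside, z up out of its mouth
- scoop_grip (a point): where to pinch the handle tab from above: 71 mm along the scoop's x from its axis and 45 mm above its underside. The tab is 12 mm thick (scoop y), reaches from 44 to 94 mm from the axis and from 27 to 59 mm above the scoop's underside
- mat: flat round blue mat, 120 mm wide and 1 mm thick, under the scoop at the start, right of the cabinet. Origin at its centre, on the table. The scoop stands on the table surface through it (its underside at z = 0)
- ball0: raffle ball, 22 mm diameter, 12 g, origin at its centre; in the scoop at the start; may be absent (4 to 7 balls are there)
- ball1: another raffle ball like ball0, may be absent
- ball2: another raffle ball like ball0, may be absent
- ball3: another raffle ball like ball0, may be absent
- ball4: another raffle ball like ball0, may be absent
- ball5: another raffle ball like ball0, may be absent
- ball6: another raffle ball like ball0, may be absent
- mug: white mug, 80 mm wide, a bystander: leave it where it is; origin at the centre of its underside
- novel: blue book lying flat, 130 by 190 by 30 mm, a bystander: leave it where it is; origin at the centre of its underside
- tape_roll: grey roll of tape lying flat, 90 mm wide, 25 mm high, a bystander: leave it where it is; origin at the centre of its underside
Mind the look-alikes: they are no part of the job. Leave any purple look-alike of the tube_a alone.

How it is judged:
By the outcome, as a careful person would: the job done as asked, in the order asked, and still so for the second after the job is handed in, with the robot touching nothing.
Of tube_a, tube_b only 1 to 2 are there at a start; the rules pass over those that are not, and their reading is None.
Of ball0, ball1, ball2, ball3, ball4, ball5, ball6 only 4 to 7 are there at a start; the rules pass over those that are not, and their reading is None.
At some moment in a run one of scoop, lid may be knocked a few centimetres aside while the robot is not near it.
It also fails if it takes over 210 s, if anything falls off the work surface, if the arm or the gripper's body presses on something with over 40 N, if the wrist force passes 120 N, or if a joint passes its speed limit or range.

## Working session

There is one attempt and no reset: what is moved stays moved. The work goes in short steps, Python scripts to look and compute and a tool call to move; the robot and the scene stay as the last step left them, time stands still between calls to the robot, and variables do not carry over. Pictures are saved under pics/ and viewed, at most 14 in all, crops included, and the job is handed in when it is done.

Besides the shell and the picture viewer there is one more tool, called after "Emit:" as a command line: name --argument value ..., lists and objects as JSON in quotes. jog_arm: Moves the arm, as the interface text tells. Its arguments: {"type":"object","properties":{"deltas":{"type":"array"},"grip":{"type":"number"},"newtons":{"type":"number"}},"required":["deltas"]}

```bash
mkdir -p pics; ls
cat > h.py <<'E'
import numpy as np, cv2
from rig import manip
def snap(n,f):
    d=manip.grab_frame(n); cv2.imwrite(f'pics/{f}.png',cv2.cvtColor(d['pixels'],cv2.COLOR_RGB2BGR))
    np.savez(f'pics/{f}.npz',**d); return d
def ray(d,u,v):
    R=np.array(d['R']);t=np.array(d['t']);K=np.array(d['intrinsics'])
    c=-R.T@t; r=R.T@np.linalg.inv(K)@np.array([u,v,1.]); return c,r/np.linalg.norm(r)
def at(d,u,v,z):
    c,r=ray(d,u,v); return (c+r*(z-c[2])/r[2]).round(4)
def tri(d1,p1,d2,p2):
    c1,r1=ray(d1,*p1);c2,r2=ray(d2,*p2)
    s=np.linalg.lstsq(np.c_[r1,-r2],c2-c1,rcond=None)[0]
    a,b=c1+s[0]*r1,c2+s[1]*r2; return ((a+b)/2).round(4),np.linalg.norm(a-b).round(4)
def proj(d,X):
    p=np.array(d['intrinsics'])@(np.array(d['R'])@np.array(X)+np.array(d['t'])); return (p[:2]/p[2]).round(1)
def L(f): return dict(np.load(f'pics/{f}.npz'))
E
python3 - <<'E'
from h import *
for n in('scene','top'):
    d=snap(n,n+'0'); print(n,-d['R'].T@d['t'],d['intrinsics'][0],d['R'][2])
s=manip.observe();print(s)
E
```

```text
pics
scene [ 1.04697514 -0.73132466  0.88015368] [439.39523488   0.         327.38521174] [-0.49276581  0.56280836 -0.66364796]
top [ 0.26637416 -0.07580154  1.61432986] [477.32369486   0.         322.74548894] [ 0.15702121 -0.01930148 -0.9874066 ]
{'time': 0.1, 'qpos': array([-1.23840155e+00,  3.53588423e-01,  1.63406033e+00, -3.21040910e-05,
        1.15519829e+00, -2.40759225e-03]), 'joint_vel': array([-0.00096619, -0.00201064, -0.00177829,  0.00020243, -0.00148019,
       -0.0008955 ]), 'tau': array([ 9.50845824e-04, -5.94907629e+01, -3.34929264e+01,  6.99723302e-02,
        1.81634969e-02, -5.57014368e-05]), 'eef_pos': array([ 0.20520319, -0.58987786,  0.21393257]), 'tool_rot': array([ 9.86019837e-01,  1.66626793e-01, -1.17495758e-04, -6.16261842e-04]), 'wrist_force': array([-0.0317059 , -0.64047475, -0.02676573]), 'torque': array([-0.01225739, -0.00961473, -0.04038034]), 'grasp_force': 0.0, 'opening': 0.09176850334724208}
```

View pics/scene0.png

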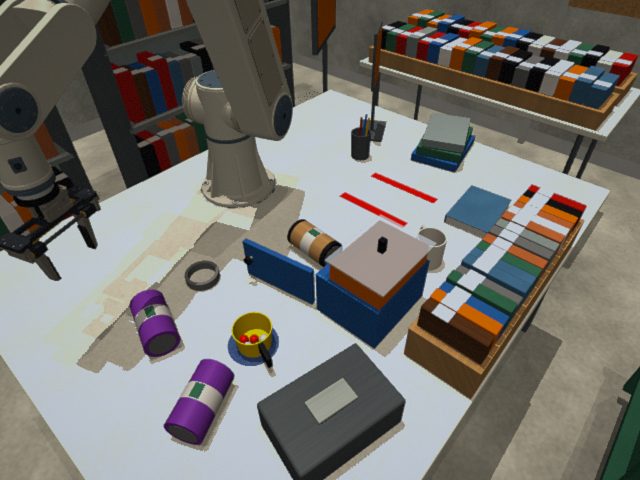

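View pics/top0.png

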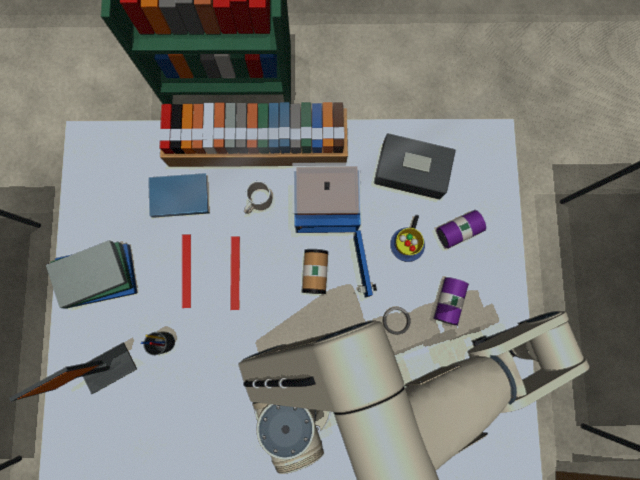

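The scene shows one tan tube in front of the cabinet: scene (315,242), top (315,271). The two purple tubes, at top (461,229) and (451,300), are look-alikes. There are two red lines at top (186,270) and (235,272). The scoop is at top (408,242), and the door stands open at top (365,262). I'll enlarge both views to confirm.

Run:
```python
import cv2
a=cv2.imread('pics/top0.png')[155:325,160:450]
cv2.imwrite('pics/c1.png',cv2.resize(a,None,fx=2.7,fy=2.7,interpolation=cv2.INTER_CUBIC))
a=cv2.imread('pics/scene0.png')[165:380,180:450]
cv2.imwrite('pics/c2.png',cv2.resize(a,None,fx=2.75,fy=2.75,interpolation=cv2.INTER_CUBIC))
```

```text
(no output)
```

View pics/c1.png

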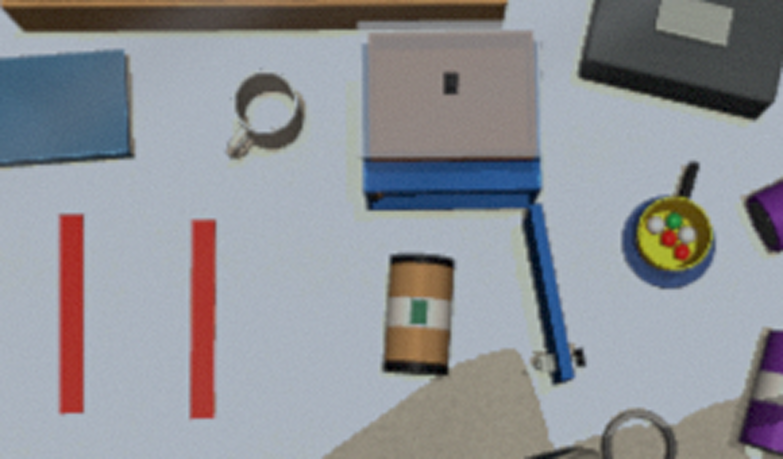

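View pics/c2.png

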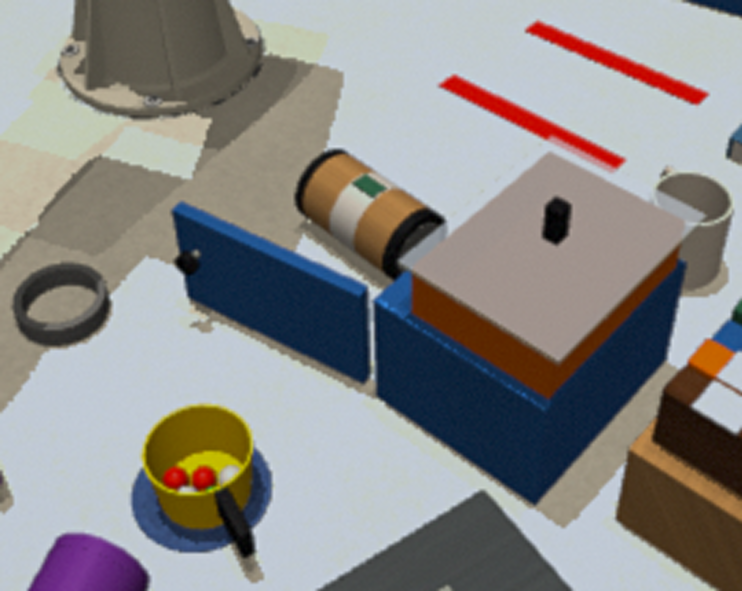

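Run:
```python
from h import *
T,S=L('top0'),L('scene0')
t=lambda x,y:(160+x/2.7,155+y/2.7); s=lambda x,y:(180+x/2.75,165+y/2.75)
def A(n,p,z):print(n,at(T,*t(*p),z))
A('tube mid',(419,313),.08)
A('tube capfar',(422,256),.08);A('tube capnear',(417,370),.08)
for n,c in dict(near=((191,219),(216,219),(191,418),(216,418)),far=((60,214),(84,214),(60,412),(84,412))).items():
    q=np.array([at(T,*t(*p),0) for p in c]);print(n,q.mean(0),q[:2].mean(0),q[2:].mean(0))
for n,c in dict(near=((452,78),(614,163)),far=((536,25),(700,100))).items():
    print('sc',n,[at(S,*s(*p),0) for p in c])
print('knobtop',tri(T,t(451,74),S,s(557,200)))
for p in((368,33),(535,33),(365,159),(540,158)):A('lid',p,.191)
for p in((550,153),(688,228),(560,362),(402,268)):print('lid s',at(S,*s(*p),.191))
A('cabFLt',(364,191),.13);A('cabFRt',(541,190),.13)
print('FRt',at(S,*s(376,297),.13),'FRb',at(S,*s(380,397),0),'BRb',at(S,*s(533,502),0))
A('doorhinge top',(527,207),.124);A('door hinge2',(541,206),.124);A('dooredge in',(553,383),.124);A('dooredge out',(573,377),.124)
print('door s: edge top',at(S,*s(174,206),.124),'hinge top',at(S,*s(367,292),.124),'hinge bot',at(S,*s(369,381),.004),'edge bot',at(S,*s(190,297),.004))
print('scoop rim',tri(T,t(677,232),S,s(199,452)))
A('tab end',(694,165),.059);A('tab root',(686,197),.059);print('tab s',at(S,*s(243,553),.035),at(S,*s(222,490),.059))
A('mat',(668,241),0)
```

```text
tube mid [ 0.4217 -0.0802  0.08  ]
tube capfar [ 0.4905 -0.0846  0.08  ]
tube capnear [ 0.3539 -0.0771  0.08  ]
near [0.4276   0.189475 0.      ] [0.5526 0.1914 0.    ] [0.3026  0.18755 0.     ]
far [0.4364   0.353575 0.      ] [0.56075 0.35745 0.     ] [0.31205 0.3497  0.     ]
sc near [array([0.3101, 0.1976, 0.    ]), array([ 0.548 ,  0.1927, -0.    ])]
sc far [array([0.3199, 0.3561, 0.    ]), array([0.5613, 0.3556, 0.    ])]
knobtop (array([ 0.6712, -0.1185,  0.2328]), np.float64(0.0012))
lid [ 0.7333 -0.0249  0.191 ]
lid [ 0.7319 -0.2167  0.191 ]
lid [ 0.5856 -0.0209  0.191 ]
lid [ 0.5849 -0.2187  0.191 ]
lid s [ 0.6059 -0.0333  0.191 ]
lid s [ 0.7483 -0.0371  0.191 ]
lid s [ 0.7517 -0.2224  0.191 ]
lid s [ 0.6    -0.2255  0.191 ]
cabFLt [ 0.5609 -0.0172  0.13  ]
cabFRt [ 0.5601 -0.225   0.13  ]
FRt [ 0.5663 -0.2209  0.13  ] FRb [ 0.5693 -0.2227  0.    ] BRb [ 0.7417 -0.2212 -0.    ]
doorhinge top [ 0.541  -0.2086  0.124 ]
door hinge2 [ 0.5421 -0.2251  0.124 ]
dooredge in [ 0.3345 -0.2336  0.124 ]
dooredge out [ 0.3411 -0.2569  0.124 ]
door s: edge top [ 0.3442 -0.2535  0.124 ] hinge top [ 0.5527 -0.2175  0.124 ] hinge bot [ 0.5514 -0.2178  0.004 ] edge bot [ 0.3462 -0.2552  0.004 ]
scoop rim (array([ 0.5223, -0.3964,  0.0551]), np.float64(0.0059))
tab end [ 0.6038 -0.4226  0.059 ]
tab root [ 0.5635 -0.411   0.059 ]
tab s [ 0.6095 -0.4275  0.035 ] [ 0.5681 -0.4083  0.059 ]
mat [ 0.5181 -0.3982  0.    ]
```

Emit:
jog_arm --deltas '[[[0.7,-0.677,0,-0.393],[0.7,-0.677,0,-0.393],[0.7,-0.677,0,-0.393],[0.7,-0.677,0,-0.393],[0.7,-0.677,0,-0.393],[0.7,-0.677,0,-0.393],[0.7,-0.677,0,-0.393],[0.7,-0.677,0,-0.393],[0.7,-0.677,0,-0.393],[0.7,-0.677,0,-0.393]]]' --grip 1

```text
time: 0.93
eef_pos: [0.3933, -0.2164, 0.2146]
tool_rot: [0.705, 0.709, 0.0, 0.0]
wrist_force: [0.6, 0.4, -0.2]
opening: 0.0916
grasp_force: 0.0
```

```bash
cat >> h.py <<'E'
def st():
    s=manip.observe(); from scipy.spatial.transform import Rotation as Ro
    M=Ro.from_quat(s['tool_rot']).as_matrix()
    print('t',round(s['time'],2),'p',s['eef_pos'].round(4),'xang',np.degrees(np.arctan2(M[1,0],M[0,0])).round(2),'zdir',M[:,2].round(3),'F',s['wrist_force'].round(1),'op',round(s['opening'],4),'gf',round(s['grasp_force'],1),'q',s['qpos'].round(2)); return s,M
def go(p,ang=None):
    s,M=st(); d=M.T@(np.array(p)-s['eef_pos'])/.5
    a=np.degrees(np.arctan2(M[1,0],M[0,0])); sp=0 if ang is None else -((ang-a+180)%360-180)/180
    print('row',d.round(4),'spin',round(sp,4),'rows>=',np.ceil(max(np.linalg.norm(d)*.5/.0417,abs(sp)*180/7.16)))
E
python3 -c "
from h import *
go((.425,-.155,.214),90)"
```

```text
t 0.93 p [ 0.3933 -0.2164  0.2146] xang 90.27 zdir [ 0. -0. -1.] F [ 0.6  0.4 -0.2] op 0.0916 gf 0.0 q [-0.51  0.07  1.99 -0.    1.08 -0.51]
row [0.1225 0.0639 0.0012] spin 0.0015 rows>= 2.0
```

Emit:
jog_arm --deltas '[[[0.122,0.064,0,0.0015],[0.122,0.064,0,0.0015],[0.122,0.064,0.06,0.0015],[0.122,0.064,0.12,0.0015],[0.122,0.064,0.18,0.0015],[0.122,0.064,0.24,0.0015],[0.122,0.064,0.3,0.0015],[0.122,0.064,0.34,0.0015],[0.122,0.064,0.365,0.0015],[0.122,0.064,0.365,0.0015]]]'

```text
time: 1.77
eef_pos: [0.4231, -0.1565, 0.0296]
tool_rot: [0.709, 0.705, -0.001, -0.002]
wrist_force: [-0.2, 1.4, 0.6]
opening: 0.092
grasp_force: 0.0
```

```bash
python3 -c "
from h import *
st()"
```

```text
t 1.77 p [ 0.4231 -0.1565  0.0296] xang 89.66 zdir [-0.005  0.002 -1.   ] F [-0.2  1.4  0.6] op 0.092 gf 0.0 q [-0.36  0.38  2.13  0.    0.64 -0.35]
```

Emit:
jog_arm --deltas '[[[0.01,0,0,0],[0.02,0,0,0],[0.03,0,0,0],[0.036,0,0,0],[0.042,0,0,0],[0.048,0,0,0],[0.054,0,0,0],[0.06,0,0,0],[0.067,0,0,0],[0.075,0,0,0]]]'

```text
time: 2.6
eef_pos: [0.4254, -0.1196, 0.0321]
tool_rot: [0.709, 0.705, 0.0, 0.0]
wrist_force: [-0.0, 0.0, -0.4]
opening: 0.0919
grasp_force: 0.1
```

Emit:
jog_arm --deltas '[[[0.008,0,0,0],[0.016,0,0,0],[0.024,0,0,0],[0.033,0,0,0],[0.042,0,0,0],[0.052,0,0,0],[0.062,0,0,0],[0.073,0,0,0],[0.084,0,0,0],[0.095,0,0,0]]]'

```text
time: 3.43
eef_pos: [0.4256, -0.0718, 0.0321]
tool_rot: [0.709, 0.705, 0.0, -0.0]
wrist_force: [0.1, -0.1, 0.0]
opening: 0.0919
grasp_force: 0.0
```

Emit:
jog_arm --deltas '[[[0.012,0,0,0],[0.024,0,0,0],[0.036,0,0,0],[0.048,0,0,0],[0.06,0,0,0],[0.072,0,0,0],[0.084,0,0,0],[0.096,0,0,0],[0.108,0,0,0],[0.12,0,0,0]]]'

```text
time: 4.27
eef_pos: [0.426, -0.0117, 0.0321]
tool_rot: [0.709, 0.705, 0.0, -0.0]
wrist_force: [1.1, 0.2, 0.8]
opening: 0.0917
grasp_force: 0.1
```

Emit:
jog_arm --deltas '[[[0.012,0,0,0],[0.024,0,0,0],[0.036,0,0,0],[0.047,0,0,0],[0.057,0,0,0],[0.067,0,0,0],[0.076,0,0,0],[0.084,0,0,0],[0.091,0,0,0],[0.098,0,0,0]]]'

```text
time: 5.1
eef_pos: [0.4263, 0.037, 0.0321]
tool_rot: [0.709, 0.705, -0.0, -0.0]
wrist_force: [-1.1, -0.2, 0.6]
opening: 0.0918
grasp_force: 0.1
```

Emit:
jog_arm --deltas '[[[0.007,0,0,0],[0.014,0,0,0],[0.021,0,0,0],[0.028,0,0,0],[0.034,0,0,0],[0.04,0,0,0],[0.046,0,0,0],[0.052,0,0,0],[0.057,0,0,0],[0.061,0,0,0]]]'

```text
time: 5.93
eef_pos: [0.4265, 0.0674, 0.0321]
tool_rot: [0.709, 0.705, 0.0, 0.0]
wrist_force: [0.0, -0.1, -1.1]
opening: 0.0919
grasp_force: 0.0
```

Run:
```python
from h import *
st(); d=snap('scene','s1'); a=cv2.imread('pics/s1.png')[130:330,260:480]
e=snap('top','t1'); b=cv2.imread('pics/t1.png')[210:360,170:330]
a=cv2.resize(a,(396,360),interpolation=2);b=cv2.resize(b,(384,360),interpolation=2)
cv2.imwrite('pics/c3.png',np.hstack([a,b]))
```

```text
t 5.93 p [0.4265 0.0674 0.0321] xang 89.66 zdir [ 0.  0. -1.] F [ 0.  -0.1 -1.1] op 0.0919 gf 0.0 q [0.15 0.35 2.18 0.   0.62 0.16]
```

View pics/c3.png

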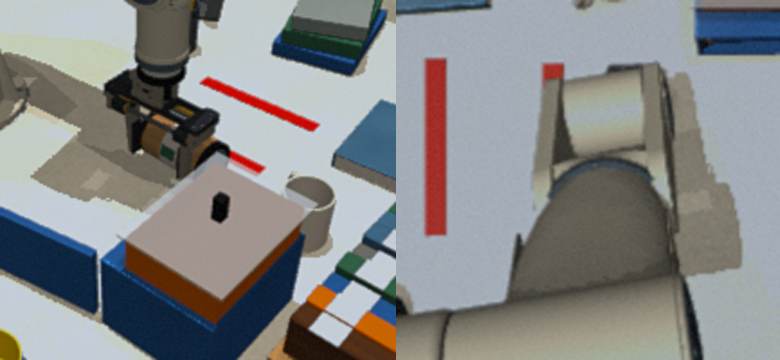

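Emit:
jog_arm --deltas '[[[0.005,0,0,0],[0.011,0,0,0],[0.018,0,0,-0.001],[0.025,0,0,-0.002],[0.032,0,0,-0.003],[0.039,0,0,-0.004],[0.046,0,0,-0.004],[0.053,0,0,-0.004],[0.06,0,0,-0.004],[0.067,0,0,-0.004]]]'

```text
time: 6.87
eef_pos: [0.4267, 0.101, 0.0321]
tool_rot: [0.705, 0.709, -0.0, -0.0]
wrist_force: [0.7, -0.3, 0.3]
opening: 0.0922
grasp_force: 0.0
```

Emit:
jog_arm --deltas '[[[0.007,0,0,0],[0.014,0,0,0],[0.021,0,0,0],[0.027,0,0,0],[0.033,0,0,0],[0.038,0,0,0],[0.043,0,0,0],[0.047,0,0,0],[0.051,0,0,0],[0.054,0,0,0]]]'

```text
time: 7.7
eef_pos: [0.4266, 0.1279, 0.0321]
tool_rot: [0.705, 0.709, 0.0, 0.0]
wrist_force: [0.5, -0.7, 0.0]
opening: 0.092
grasp_force: 0.0
```

Emit:
jog_arm --deltas '[[[0.003,0,0,0],[0.006,0,0,0],[0.008,0,0,0],[0.01,0,0,0],[0.012,0,0,0],[0.014,0,0,0],[0.015,0,0,0],[0.016,0,0,0],[0.017,0,0,0],[0.017,0,0,0]]]'

```text
time: 8.53
eef_pos: [0.4265, 0.1362, 0.0321]
tool_rot: [0.705, 0.709, 0.0, 0.0]
wrist_force: [-0.1, -0.5, 0.3]
opening: 0.0915
grasp_force: 0.0
```

Run:
```python
from h import *
st(); d=snap('scene','s2'); e=snap('top','t2')
a=cv2.imread('pics/s2.png')[150:280,300:430]; b=cv2.imread('pics/t2.png')[210:340,170:300]
print([ (n,proj(d,(x,y,z))) for n,x,y,z in(('c',.43,.19,.04),('lineN',.305,.19,0),('lineF',.555,.19,0))])
cv2.imwrite('pics/c4.png',cv2.resize(np.hstack([a,b]),None,fx=3,fy=3,interpolation=2))
```

```text
t 8.53 p [0.4265 0.1362 0.0321] xang 90.37 zdir [ 0.  0. -1.] F [-0.1 -0.5  0.3] op 0.0915 gf 0.0 q [0.31 0.36 2.14 0.   0.63 0.3 ]
[('c', array([372.6, 199.1])), ('lineN', array([341.7, 193.8])), ('lineF', array([404.7, 225.7]))]
```

View pics/c4.png

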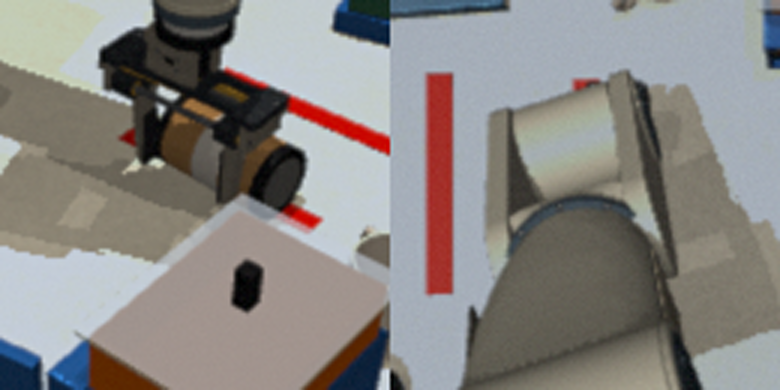

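Run:
```python
from h import *
d=L('s2'); print(at(d,393.7,209.3,.04), at(d,393.7,208,.04))
```

```text
[0.5094 0.1906 0.04  ] [0.5058 0.1958 0.04  ]
```

Emit:
jog_arm --deltas '[[[-0.01,0,0,0],[-0.03,0,0,0],[-0.06,0,0,0],[-0.08,0,0,0],[-0.08,0,-0.08,0],[-0.08,0,-0.16,0],[-0.12,0,-0.24,0],[-0.2,0,-0.3,0],[-0.28,0,-0.36,0],[-0.35,0,-0.4,0]]]'

```text
time: 9.47
eef_pos: [0.4272, -0.0253, 0.2246]
tool_rot: [0.705, 0.71, 0.001, 0.001]
wrist_force: [0.6, -0.1, -0.8]
opening: 0.0917
grasp_force: 0.0
```

Emit:
jog_arm --deltas '[[[-0.08,-0.03,0,0],[-0.16,-0.06,0,0],[-0.24,-0.09,0,0],[-0.32,-0.12,0,0],[-0.4,-0.15,0,0],[-0.48,-0.18,0,0],[-0.56,-0.2,0,0],[-0.64,-0.2,0,0],[-0.7,-0.2,0,0],[-0.7,-0.2,0,0]]]'

```text
time: 10.3
eef_pos: [0.3289, -0.3803, 0.2227]
tool_rot: [0.706, 0.708, -0.001, 0.001]
wrist_force: [0.8, 0.5, -0.0]
opening: 0.0925
grasp_force: 0.0
```

Run:
```python
from h import *
st(); d=snap('scene','s3'); e=snap('top','t3')
a=cv2.imread('pics/s3.png')[150:280,300:430]; b=cv2.imread('pics/t3.png')[220:350,170:300]
cv2.imwrite('pics/c5.png',cv2.resize(np.hstack([a,b]),None,fx=3,fy=3,interpolation=2))
```

```text
t 10.3 p [ 0.3289 -0.3803  0.2227] xang 90.15 zdir [ 0.001 -0.003 -1.   ] F [ 0.8  0.5 -0. ] op 0.0925 gf 0.0 q [-0.86  0.15  1.88 -0.    1.1  -0.86]
```

View pics/c5.png

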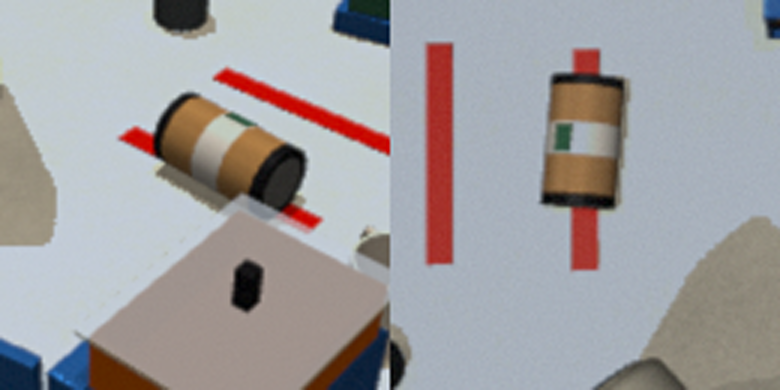

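Run:
```python
from h import *
d=L('t3'); t=lambda x,y:(170+(x-390)/3,220+y/3)
for p in((590,78),(580,201),(585,140)): print('tube',at(d,*t(*p),.04))
for p in((586.5,50),(585,269)): print('line',at(d,*t(*p),0))
# line by color
im=d['pixels'].astype(int); m=(im[...,0]>140)&(im[...,1]<80)&(im[...,2]<80); 
for r in(238,241,294,300,305): 
    c=np.where(m[r,225:250])[0]+225; print(r,c.min() if len(c) else 0,c.max() if len(c) else 0, at(d,c.mean(),r,0) if len(c) else '')
```

```text
tube [0.5121 0.18   0.04  ]
tube [0.376  0.1888 0.04  ]
tube [0.443  0.1844 0.04  ]
line [0.5507 0.1909 0.    ]
line [0.3031 0.1888 0.    ]
238 232 238 [0.5461 0.1925 0.    ]
241 232 239 [0.5356 0.1907 0.    ]
294 231 238 [0.3553 0.1913 0.    ]
300 231 238 [0.3352 0.191  0.    ]
305 231 238 [0.3186 0.1907 0.    ]
```

```bash
python3 -c "
from h import *
go((.443,.1845,.2227),-3.5)"
```

```text
t 10.4 p [ 0.3286 -0.3752  0.222 ] xang 90.2 zdir [-0.001  0.001 -1.   ] F [-0.4  0.7 -1.4] op 0.0918 gf 0.0 q [-0.85  0.15  1.89  0.    1.11 -0.86]
row [ 1.1186e+00  2.3280e-01 -4.0000e-04] spin 0.5206 rows>= 14.0
```

Emit:
jog_arm --deltas '[[[0.8,0.166,0,0.38],[0.8,0.166,0,0.38],[0.8,0.166,0,0.38],[0.8,0.166,0,0.38],[0.8,0.166,0,0.38],[0.8,0.166,0,0.38],[0.8,0.166,0,0.38],[0.8,0.166,0,0.38],[0.8,0.166,0,0.38],[0.8,0.166,0,0.38]]]'

```text
time: 11.23
eef_pos: [0.399, -0.0263, 0.2225]
tool_rot: [0.967, 0.256, -0.0, -0.0]
wrist_force: [0.8, -1.1, -0.9]
opening: 0.0919
grasp_force: 0.0
```

```bash
python3 -c "
from h import *
go((.443,.1845,.2227),-3.5)"
```

```text
t 11.23 p [ 0.399  -0.0263  0.2225] xang 29.62 zdir [-0.  0. -1.] F [ 0.8 -1.1 -0.9] op 0.0919 gf 0.0 q [-0.07 -0.02  2.07  0.    1.09  0.98]
row [ 2.850e-01 -3.231e-01 -2.000e-04] spin 0.184 rows>= 6.0
```

Emit:
jog_arm --deltas '[[[0.285,-0.323,0,0.184],[0.285,-0.323,0,0.184],[0.285,-0.323,0,0.184],[0.285,-0.323,0,0.184],[0.285,-0.323,0,0.184],[0.285,-0.323,0,0.184],[0.285,-0.323,0,0.184],[0.285,-0.323,0,0.184],[0.285,-0.323,0,0.184],[0.285,-0.323,0,0.184]]]'

```text
time: 12.07
eef_pos: [0.4426, 0.1813, 0.2224]
tool_rot: [1.0, -0.028, -0.0, 0.0]
wrist_force: [0.5, 0.4, 0.1]
opening: 0.0918
grasp_force: 0.0
```

```bash
python3 -c "
from h import *
go((.443,.1845,.021),-3.5)"
```

```text
t 12.07 p [0.4426 0.1813 0.2224] xang -3.26 zdir [-0.001 -0.001 -1.   ] F [0.5 0.4 0.1] op 0.0918 gf 0.0 q [ 0.39  0.11  1.93 -0.    1.1   2.01]
row [ 0.0008 -0.0066  0.4028] spin 0.0013 rows>= 5.0
```

Emit:
jog_arm --deltas '[[[0,-0.0066,0,0.001],[0,-0.0066,0.04,0.001],[0,-0.0066,0.09,0.001],[0,-0.0066,0.14,0.001],[0,-0.0066,0.19,0.001],[0,-0.0066,0.24,0.001],[0,-0.0066,0.29,0.001],[0,-0.0066,0.34,0.001],[0,-0.0066,0.38,0.001],[0,-0.0066,0.4,0.001]]]'

```text
time: 12.9
eef_pos: [0.4426, 0.1842, 0.0206]
tool_rot: [1.0, -0.031, -0.001, 0.001]
wrist_force: [-1.0, 0.0, 0.3]
opening: 0.0919
grasp_force: 0.0
```

Emit:
jog_arm --deltas '[[[0,0,0,0],[0,0,0,0],[0,0,0,0],[0,0,0,0],[0,0,0,0],[0,0,0,0],[0,0,0,0],[0,0,0,0],[0,0,0,0],[0,0,0,0]]]' --grip 0.6 --newtons 5

```text
time: 13.73
eef_pos: [0.444, 0.1856, 0.0229]
tool_rot: [1.0, -0.03, 0.0, -0.0]
wrist_force: [-1.4, -1.0, 3.9]
opening: 0.0798
grasp_force: 5.0
```

```bash
python3 -c "
from h import *
go((.441,.1908,.0215),0.2)"
```

```text
t 13.73 p [0.444  0.1856 0.0229] xang -3.46 zdir [ 0.  0. -1.] F [-1.4 -1.   3.9] op 0.0798 gf 5.0 q [0.39 0.42 2.08 0.   0.64 2.02]
row [-0.0066 -0.01    0.0028] spin -0.0203 rows>= 1.0
```

Emit:
jog_arm --deltas '[[[0,-0.001,0,-0.002],[-0.001,-0.002,0,-0.004],[-0.001,-0.003,0,-0.007],[-0.002,-0.004,0,-0.01],[-0.003,-0.006,0,-0.013],[-0.004,-0.008,0,-0.016],[-0.005,-0.009,0,-0.019],[-0.006,-0.0104,0,-0.0205],[-0.006,-0.0104,0,-0.0205],[-0.006,-0.0104,0,-0.0205]]]'

```text
time: 14.57
eef_pos: [0.4418, 0.1912, 0.0228]
tool_rot: [1.0, 0.002, 0.001, -0.0]
wrist_force: [2.3, -2.4, 4.5]
opening: 0.0799
grasp_force: 5.0
```

Emit:
jog_arm --deltas '[[[0,0,0,0],[0,0,0,0],[0,0,0,0],[0,0,0,0],[0,0,0,0],[0,0,0,0],[0,0,0,0],[0,0,0,0],[0,0,0,0],[0,0,0,0]]]' --grip 1

```text
time: 15.4
eef_pos: [0.4411, 0.1909, 0.0226]
tool_rot: [1.0, 0.002, -0.0, 0.0]
wrist_force: [-0.2, -0.6, -0.0]
opening: 0.0921
grasp_force: 0.0
```

```bash
python3 -c "
from h import *
st()"
```

```text
t 15.4 p [0.4411 0.1909 0.0226] xang 0.23 zdir [-0. -0. -1.] F [-0.2 -0.6 -0. ] op 0.0921 gf 0.0 q [ 0.41  0.42  2.08 -0.    0.64  1.97]
```

Emit:
jog_arm --deltas '[[[0,0,-0.03,0],[0,0,-0.07,0],[0,0,-0.12,0],[0,0,-0.18,0],[0,0,-0.24,0],[0,0,-0.3,0],[0,0,-0.36,0],[-0.06,0.05,-0.4,0],[-0.12,0.11,-0.42,0],[-0.18,0.18,-0.42,0]]]'

```text
time: 16.23
eef_pos: [0.3569, 0.1069, 0.2343]
tool_rot: [1.0, 0.003, 0.002, -0.0]
wrist_force: [1.6, -0.9, -0.1]
opening: 0.0917
grasp_force: 0.0
```

Emit:
jog_arm --deltas '[[[-0.01,0.08,0,0],[-0.02,0.16,0,0],[-0.03,0.24,0,0],[-0.04,0.32,0,0],[-0.05,0.4,0,0],[-0.06,0.48,0,0],[-0.06,0.56,0,0],[-0.06,0.64,0,0],[-0.06,0.7,0,0],[-0.06,0.7,0,0]]]'

```text
time: 17.07
eef_pos: [0.3285, -0.248, 0.2327]
tool_rot: [1.0, 0.0, 0.0, 0.001]
wrist_force: [0.6, 0.2, -0.4]
opening: 0.0923
grasp_force: 0.0
```

Run:
```python
from h import *
st(); d=snap('scene','s4'); e=snap('top','t4')
a=cv2.imread('pics/s4.png')[150:410,210:400]; b=cv2.imread('pics/t4.png')[210:320,160:450]
cv2.imwrite('pics/c6.png',np.vstack([cv2.resize(b,(790,300),interpolation=2),np.hstack([cv2.resize(a,(219,300),interpolation=2),np.zeros((300,571,3),'u1')])]))
```

```text
t 17.07 p [ 0.3285 -0.248   0.2327] xang 0.03 zdir [ 0.001 -0.002 -1.   ] F [ 0.6  0.2 -0.4] op 0.0923 gf 0.0 q [-0.65 -0.01  2.04 -0.    1.11  0.92]
```

View pics/c6.png

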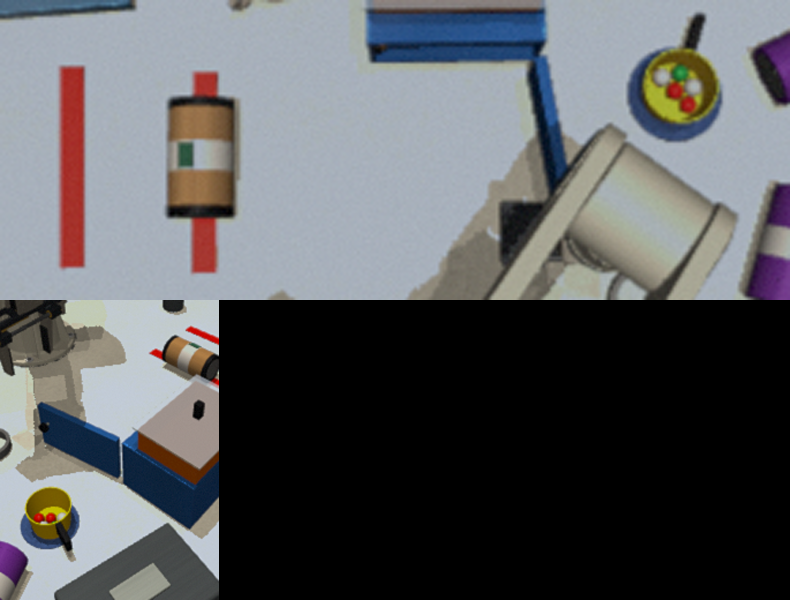

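Run:
```python
from h import *
go((.395,-.32,.2327),0)
H=np.array([.548,-.222]);r=.16
q=np.r_[np.linspace(1.80,1.65,5)[:-1],np.linspace(1.65,.2,28)[:-1],np.linspace(.2,.02,9)]
C=lambda q:H+r*np.array([-np.sin(q),np.cos(q)])-(.010*abs(np.cos(q))+.018*abs(np.sin(q)))*np.array([np.cos(q),np.sin(q)])
P=np.array([C(a) for a in q]);print(len(q),P[0],P[-1])
prev=P[0]
for k in range(0,len(q),10):
    D=(P[k:k+10]-prev)/.5; prev=P[min(k+9,len(q)-1)]
    print([[round(a,3),round(-b,3),0,0] for a,b in D])
```

```text
t 17.17 p [ 0.3278 -0.2438  0.2321] xang 0.06 zdir [-0.001  0.001 -1.   ] F [ 0.7  0.4 -1. ] op 0.0916 gf 0.0 q [-0.64 -0.02  2.04  0.    1.12  0.93]
row [ 0.1342  0.1526 -0.0013] spin 0.0004 rows>= 3.0
40 [ 0.39668327 -0.27763576] [ 0.53444431 -0.06223914]
[[np.float64(0.0), np.float64(-0.0), 0, 0], [np.float64(-0.004), np.float64(-0.012), 0, 0], [np.float64(-0.008), np.float64(-0.024), 0, 0], [np.float64(-0.011), np.float64(-0.036), 0, 0], [np.float64(-0.013), np.float64(-0.049), 0, 0], [np.float64(-0.016), np.float64(-0.067), 0, 0], [np.float64(-0.018), np.float64(-0.084), 0, 0], [np.float64(-0.019), np.float64(-0.1), 0, 0], [np.float64(-0.02), np.float64(-0.117), 0, 0], [np.float64(-0.019), np.float64(-0.133), 0, 0]]
[[np.float64(0.001), np.float64(-0.017), 0, 0], [np.float64(0.004), np.float64(-0.033), 0, 0], [np.float64(0.007), np.float64(-0.05), 0, 0], [np.float64(0.011), np.float64(-0.066), 0, 0], [np.float64(0.016), np.float64(-0.083), 0, 0], [np.float64(0.022), np.float64(-0.099), 0, 0], [np.float64(0.029), np.float64(-0.115), 0, 0], [np.float64(0.037), np.float64(-0.131), 
[... 340 characters left out ...]
.float64(0.076), np.float64(-0.077), 0, 0], [np.float64(0.091), np.float64(-0.088), 0, 0], [np.float64(0.107), np.float64(-0.097), 0, 0], [np.float64(0.123), np.float64(-0.106), 0, 0], [np.float64(0.141), np.float64(-0.113), 0, 0]]
[[np.float64(0.018), np.float64(-0.007), 0, 0], [np.float64(0.036), np.float64(-0.012), 0, 0], [np.float64(0.043), np.float64(-0.014), 0, 0], [np.float64(0.051), np.float64(-0.016), 0, 0], [np.float64(0.059), np.float64(-0.018), 0, 0], [np.float64(0.067), np.float64(-0.02), 0, 0], [np.float64(0.074), np.float64(-0.021), 0, 0], [np.float64(0.082), np.float64(-0.022), 0, 0], [np.float64(0.09), np.float64(-0.023), 0, 0], [np.float64(0.098), np.float64(-0.024), 0, 0]]
```

Position outside the door, fingers shut, then descend and settle.

Emit:
jog_arm --deltas '[[[0.07,0.08,0,0],[0.134,0.152,0,0],[0.134,0.152,0,0],[0.134,0.152,0.05,0],[0.134,0.152,0.11,0],[0.134,0.152,0.17,0],[0.134,0.152,0.23,0],[0.134,0.152,0.29,0],[0.134,0.152,0.334,0],[0.134,0.152,0.334,0]]]' --grip -1

```text
time: 18.0
eef_pos: [0.3935, -0.3153, 0.0618]
tool_rot: [1.0, 0.003, -0.003, -0.002]
wrist_force: [-1.0, 0.2, 0.0]
opening: 0.0275
grasp_force: 0.0
```

Emit:
jog_arm --deltas '[[[0,0,0,0],[0,0,0,0],[0,0,0,0],[0,0,0,0],[0,-0.015,0,0],[0,-0.03,0,0],[0,-0.045,0,0],[0,-0.06,0,0],[0,-0.07,0,0],[0,-0.07,0,0]]]'

```text
time: 18.83
eef_pos: [0.3952, -0.2826, 0.0654]
tool_rot: [1.0, 0.002, -0.0, -0.0]
wrist_force: [0.3, 0.7, 0.3]
opening: 0.0007
grasp_force: 0.0
```

```bash
python3 -c "
from h import *
go((.3967,-.2776,.065),0)"
```

```text
t 18.83 p [ 0.3952 -0.2826  0.0654] xang 0.28 zdir [-0.001  0.001 -1.   ] F [0.3 0.7 0.3] op 0.0007 gf 0.0 q [-0.62  0.35  2.05  0.    0.75  0.94]
row [ 0.003  -0.0101  0.0007] spin 0.0016 rows>= 1.0
```

Emit:
jog_arm --deltas '[[[0,-0.012,0,0],[-0.002,-0.024,0,0],[-0.005,-0.036,0,0],[-0.008,-0.048,0,0],[-0.01,-0.06,0,0],[-0.013,-0.077,0,0],[-0.015,-0.094,0,0],[-0.016,-0.11,0,0],[-0.017,-0.127,0,0],[-0.016,-0.143,0,0]]]'

```text
time: 19.67
eef_pos: [0.387, -0.2115, 0.0654]
tool_rot: [1.0, 0.002, -0.0, -0.0]
wrist_force: [0.6, -0.4, -0.6]
opening: 0.0005
grasp_force: 0.3
```

Emit:
jog_arm --deltas '[[[0.001,-0.017,0,0],[0.004,-0.033,0,0],[0.007,-0.05,0,0],[0.011,-0.066,0,0],[0.016,-0.083,0,0],[0.022,-0.099,0,0],[0.029,-0.115,0,0],[0.037,-0.131,0,0],[0.046,-0.146,0,0],[0.056,-0.161,0,0]]]'

```text
time: 20.5
eef_pos: [0.4153, -0.1311, 0.0654]
tool_rot: [1.0, 0.002, -0.0, -0.0]
wrist_force: [0.4, -0.8, 0.3]
opening: 0.0004
grasp_force: 0.3
```

Emit:
jog_arm --deltas '[[[0.011,-0.014,0,0],[0.022,-0.028,0,0],[0.034,-0.042,0,0],[0.047,-0.054,0,0],[0.061,-0.066,0,0],[0.076,-0.077,0,0],[0.091,-0.088,0,0],[0.107,-0.097,0,0],[0.123,-0.106,0,0],[0.141,-0.113,0,0]]]'

```text
time: 21.33
eef_pos: [0.4858, -0.0746, 0.0653]
tool_rot: [1.0, 0.002, -0.0, -0.0]
wrist_force: [0.0, 0.1, 0.3]
opening: 0.0003
grasp_force: 0.3
```

Emit:
jog_arm --deltas '[[[0.012,-0.006,0,0],[0.024,-0.01,0,0],[0.034,-0.014,0,0],[0.044,-0.016,0,0],[0.052,-0.018,0,0],[0.06,-0.02,0,0],[0.066,-0.021,0,0],[0.07,-0.022,0,0],[0.07,-0.023,0,0],[0.07,-0.024,0,0]]]'

```text
time: 22.17
eef_pos: [0.5201, -0.0629, 0.0654]
tool_rot: [1.0, 0.002, -0.0, -0.0]
wrist_force: [0.2, -0.3, 0.5]
opening: 0.0005
grasp_force: 0.0
```

Run:
```python
from h import *
go((.5344,-.062,.065),0)
e=snap('top','t5');d=snap('scene','s5')
a=cv2.imread('pics/s5.png')[180:360,220:450]
cv2.imwrite('pics/c7.png',cv2.resize(a,None,fx=3,fy=3,interpolation=2))
```

```text
t 22.17 p [ 0.5201 -0.0629  0.0654] xang 0.22 zdir [-0.  0. -1.] F [ 0.2 -0.3  0.5] op 0.0005 gf 0.0 q [-0.12  0.4   1.97  0.    0.78  1.44]
row [ 0.0287 -0.0018  0.0008] spin 0.0012 rows>= 1.0
```

View pics/c7.png

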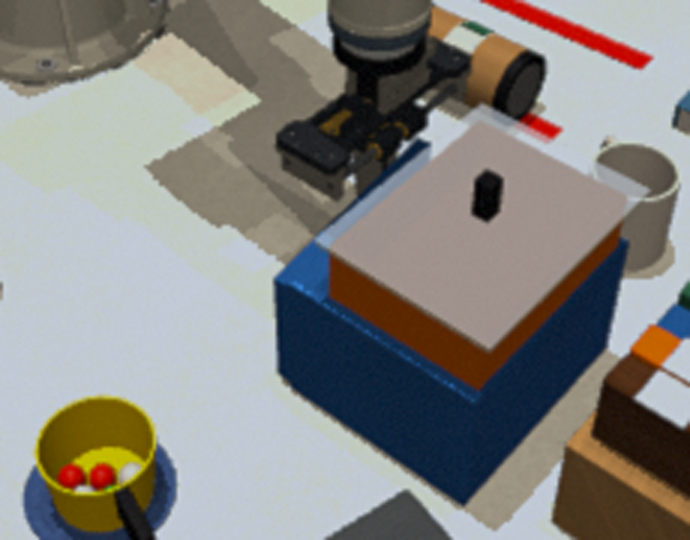

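Emit:
jog_arm --deltas '[[[0.004,0,0,0],[0.008,0,0,0],[0.012,0,0,0],[0.016,0,0,0],[0.02,0,0,0],[0.023,0,0,0],[0.026,0,0,0],[0.026,0,0,0],[0.026,0,0,0],[0.026,0,0,0]]]'

```text
time: 23.1
eef_pos: [0.5335, -0.063, 0.0655]
tool_rot: [1.0, 0.002, 0.0, 0.0]
wrist_force: [0.1, -0.2, 0.4]
opening: 0.0009
grasp_force: 0.0
```

Run:
```python
from h import *
st()
d=snap('scene','s6')
```

```text
t 23.1 p [ 0.5335 -0.063   0.0655] xang 0.23 zdir [ 0.001 -0.    -1.   ] F [ 0.1 -0.2  0.4] op 0.0009 gf 0.0 q [-0.12  0.41  1.94 -0.    0.79  1.45]
```

Emit:
jog_arm --deltas '[[[0.001,0,0,0],[0.002,0,0,0],[0.003,0,0,0],[0.004,0,0,0],[0.005,0,0,0],[0.006,0,0,0],[0.007,0,0,0],[0.008,0,0,0],[0.009,0,0,0],[0.01,0,0,0]]]'

```text
time: 23.98
eef_pos: [0.5356, -0.0628, 0.0653]
tool_rot: [1.0, 0.002, -0.002, -0.0]
wrist_force: [-11.8, -1.7, 11.8]
opening: 0.0002
grasp_force: 6.4
```

Emit:
jog_arm --deltas '[[[0.001,0,0,0],[0.002,0,0,0],[0.003,0,0,0],[0.004,0,0,0],[0.005,0,0,0],[0.006,0,0,0],[0.006,0,0,0],[0.006,0,0,0],[0.006,0,0,0],[0.006,0,0,0]]]'

```text
time: 24.82
eef_pos: [0.5355, -0.0628, 0.0651]
tool_rot: [1.0, 0.002, -0.005, -0.0]
wrist_force: [-22.0, -1.6, 20.9]
opening: 0.0008
grasp_force: 11.5
```

Emit:
jog_arm --deltas '[[[-0.01,0,0,0],[-0.02,0,0,0],[-0.04,0,0,0],[-0.08,0,0,0],[-0.14,0,0,0],[-0.2,0,-0.04,0],[-0.26,0,-0.1,0],[-0.32,0,-0.18,0],[-0.32,0,-0.26,0],[-0.32,0,-0.34,0]]]' --grip -0.3

```text
time: 25.65
eef_pos: [0.3781, -0.0632, 0.2322]
tool_rot: [1.0, 0.002, -0.001, -0.0]
wrist_force: [2.2, -1.3, 0.1]
opening: 0.0323
grasp_force: 0.0
```

Emit:
jog_arm --deltas '[[[0,0,-0.02,0],[0,0,-0.02,0],[0,0,-0.02,0],[0,0,-0.02,0],[0,0,-0.02,0],[0,0,-0.02,0],[0,0,-0.02,0],[0,0,-0.02,0],[0,0,-0.02,0],[0,0,-0.02,0]]]'

```text
time: 26.48
eef_pos: [0.3811, -0.0635, 0.241]
tool_rot: [1.0, 0.002, -0.0, -0.0]
wrist_force: [0.1, 0.2, 0.1]
opening: 0.032
grasp_force: 0.0
```

Run:
```python
from h import *
st()
d=snap('scene','s7');e=snap('top','t7')
a=cv2.imread('pics/s7.png')[180:370,230:450]; b=cv2.imread('pics/t7.png')[155:275,280:440]
cv2.imwrite('pics/c8.png',np.hstack([cv2.resize(a,(400,345),interpolation=2),cv2.resize(b,(400,345),interpolation=2)]))
```

```text
t 26.48 p [ 0.3811 -0.0635  0.241 ] xang 0.23 zdir [-0.  0. -1.] F [0.1 0.2 0.1] op 0.032 gf 0.0 q [-0.17 -0.07  2.07  0.    1.14  1.4 ]
```

View pics/c8.png

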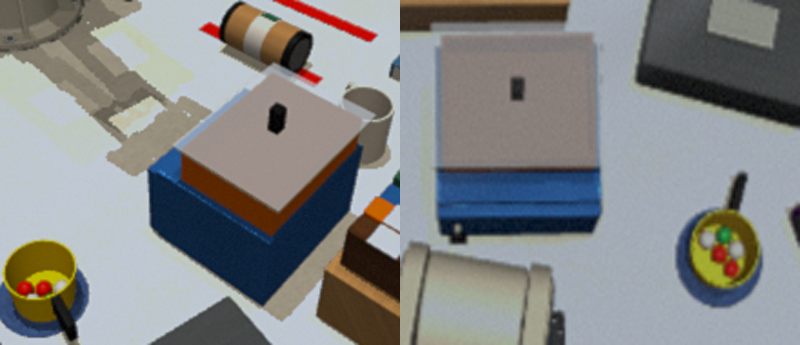

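The door is flush and shut. The lid knob (top 327,183) and the scoop (top 410,240) have not moved. Next is the lid.

Run:
```python
from h import *
e=L('t7');d=L('s7')
for D,(u,v) in((e,(327,184)),(d,(230+277*.55,180+117*.55))):
    im=D['pixels'].astype(int).sum(2); s=im[int(v)-12:int(v)+13,int(u)-10:int(u)+11]; m=s<150
    ys,xs=np.where(m); print(xs.min()+int(u)-10,xs.max()+int(u)-10,ys.min()+int(v)-12,ys.max()+int(v)-12,xs.mean()+int(u)-10,ys.mean()+int(v)-12)
    print(at(D,xs.mean()+int(u)-10,ys.mean()+int(v)-12,.209))
go((.671,-.1185,.241),0)
```

```text
325 328 183 188 326.5 185.5
[ 0.669  -0.1171  0.209 ]
378 386 237 253 381.87394957983196 244.88235294117646
[ 0.6697 -0.1168  0.209 ]
t 26.58 p [ 0.3812 -0.0635  0.2412] xang 0.23 zdir [-0.  0. -1.] F [-0.2 -0.5 -0.3] op 0.0321 gf 0.0 q [-0.17 -0.07  2.07  0.    1.14  1.4 ]
row [5.792e-01 1.123e-01 3.000e-04] spin 0.0013 rows>= 8.0
```

Emit:
jog_arm --deltas '[[[0.0,0.0,-0.08,0.001],[0.08,0.015,-0.1,0.001],[0.16,0.03,-0.1,0.001],[0.24,0.045,-0.1,0.001],[0.32,0.06,-0.1,0.001],[0.4,0.075,-0.1,0.001],[0.48,0.09,-0.1,0.001],[0.54,0.1,-0.1,0.001],[0.577,0.107,-0.1,0.001],[0.577,0.107,-0.1,0.001]]]'

```text
time: 27.42
eef_pos: [0.6728, -0.1164, 0.2898]
tool_rot: [1.0, 0.0, 0.0, 0.0]
wrist_force: [-0.5, 0.8, -0.1]
opening: 0.0319
grasp_force: 0.0
```

Emit:
jog_arm --deltas '[[[0,0,0,0],[0,0,0.02,0],[0,0,0.05,0],[0,0,0.08,0],[0,0,0.11,0],[0,0,0.14,0],[0,0,0.16,0],[0,0,0.175,0],[0,0,0.186,0],[0,0,0.186,0]]]'

```text
time: 28.25
eef_pos: [0.6691, -0.1158, 0.1973]
tool_rot: [1.0, 0.0, -0.001, -0.0]
wrist_force: [0.5, 0.5, -0.2]
opening: 0.0319
grasp_force: 0.0
```

```bash
python3 -c "
from h import *
go((.6695,-.117,.196),0)"
```

```text
t 28.25 p [ 0.6691 -0.1158  0.1973] xang 0.05 zdir [-0.001  0.    -1.   ] F [ 0.5  0.5 -0.2] op 0.0319 gf 0.0 q [-0.17  0.45  1.52  0.    1.17  1.4 ]
row [0.0008 0.0025 0.0027] spin 0.0003 rows>= 1.0
```

Emit:
jog_arm --deltas '[[[0,0,0.002,0],[0,0,0.002,0],[0,0,0.002,0],[0,0,0.002,0],[0,0,0.002,0],[0,0,0.002,0],[0,0,0.002,0],[0,0,0.002,0],[0,0,0.002,0],[0,0,0.002,0]]]' --grip -1 --newtons 25

```text
time: 29.08
eef_pos: [0.6703, -0.1159, 0.1979]
tool_rot: [1.0, 0.0, 0.001, 0.0]
wrist_force: [-0.6, 0.8, 4.5]
opening: 0.0157
grasp_force: 25.0
```

Emit:
jog_arm --deltas '[[[0,0,-0.01,0],[0,0,-0.02,0],[0,0,-0.04,0],[0,0,-0.07,0],[0,0,-0.1,0],[0,0,-0.12,0],[0,0,-0.12,0],[0,0,-0.12,0],[0,0,-0.12,0],[0,0,-0.12,0]]]'

```text
time: 29.92
eef_pos: [0.6693, -0.1158, 0.2561]
tool_rot: [1.0, 0.0, -0.001, -0.0]
wrist_force: [-0.7, 0.1, -2.7]
opening: 0.0157
grasp_force: 25.0
```

```bash
python3 -c "
from h import *
go((.42,-.07,.25),0)"
```

```text
t 29.92 p [ 0.6693 -0.1158  0.2561] xang 0.05 zdir [-0.002  0.    -1.   ] F [-0.7  0.1 -2.7] op 0.0157 gf 25.0 q [-0.17  0.41  1.46 -0.    1.28  1.4 ]
row [-0.4984 -0.092   0.013 ] spin 0.0003 rows>= 7.0
```

Emit:
jog_arm --deltas '[[[-0.03,-0.005,0,0],[-0.08,-0.015,0,0],[-0.14,-0.026,0,0],[-0.21,-0.039,0,0],[-0.28,-0.052,0,0],[-0.35,-0.065,0,0],[-0.41,-0.076,0,0],[-0.46,-0.085,0,0],[-0.49,-0.09,0,0],[-0.498,-0.092,0,0]]]'

```text
time: 30.75
eef_pos: [0.418, -0.0696, 0.2566]
tool_rot: [1.0, 0.0, -0.001, -0.0]
wrist_force: [0.5, -0.5, -1.6]
opening: 0.0157
grasp_force: 25.0
```

Emit:
jog_arm --deltas '[[[0,0,0.02,0],[0,0,0.07,0],[0,0,0.13,0],[0,0,0.2,0],[0,0,0.27,0],[0,0,0.33,0],[0,0,0.38,0],[0,0,0.42,0],[0,0,0.445,0],[0,0,0.46,0]]]'

```text
time: 31.58
eef_pos: [0.4206, -0.0701, 0.0245]
tool_rot: [1.0, 0.0, -0.001, -0.0]
wrist_force: [0.4, 0.9, -1.3]
opening: 0.0154
grasp_force: 25.0
```

```bash
python3 -c "
from h import *
go((.42,-.07,.0145),0)"
```

```text
t 31.58 p [ 0.4206 -0.0701  0.0245] xang 0.05 zdir [-0.003  0.    -1.   ] F [ 0.4  0.9 -1.3] op 0.0154 gf 25.0 q [-0.17  0.36  2.19 -0.    0.6   1.4 ]
row [-0.0011 -0.0001  0.02  ] spin 0.0003 rows>= 1.0
```

Emit:
jog_arm --deltas '[[[0,0,0.004,0],[0,0,0.008,0],[0,0,0.012,0],[0,0,0.015,0],[0,0,0.018,0],[0,0,0.02,0],[0,0,0.02,0],[0,0,0.02,0],[0,0,0.02,0],[0,0,0.02,0]]]'

```text
time: 32.42
eef_pos: [0.4209, -0.0701, 0.0174]
tool_rot: [1.0, 0.0, 0.0, 0.0]
wrist_force: [-0.1, 0.2, -2.3]
opening: 0.0159
grasp_force: 25.0
```

Emit:
jog_arm --deltas '[[[0,0,0.0,0],[0,0,0,0],[0,0,0,0],[0,0,0,0],[0,0,0,0],[0,0,0,0],[0,0,-0.04,0],[0,0,-0.1,0],[0,0,-0.18,0],[0,0,-0.26,0]]]' --grip -0.3

```text
time: 33.25
eef_pos: [0.4197, -0.0699, 0.1482]
tool_rot: [1.0, 0.0, -0.001, -0.0]
wrist_force: [0.6, 0.2, 0.2]
opening: 0.032
grasp_force: 0.0
```

Run:
```python
from h import *
d=snap('scene','s8')
go((.590,-.418,.20),-17.5)
a=cv2.imread('pics/s8.png')[180:400,210:430]
cv2.imwrite('pics/c9.png',cv2.resize(a,None,fx=2.6,fy=2.6,interpolation=2))
```

```text
t 33.3 p [ 0.4241 -0.0706  0.1553] xang 0.05 zdir [ 0.008 -0.001 -1.   ] F [ 3.7 -0.   6.1] op 0.0323 gf 0.0 q [-0.17  0.12  2.1  -0.    0.92  1.4 ]
row [ 0.3318  0.6951 -0.0859] spin 0.0975 rows>= 10.0
```

View pics/c9.png

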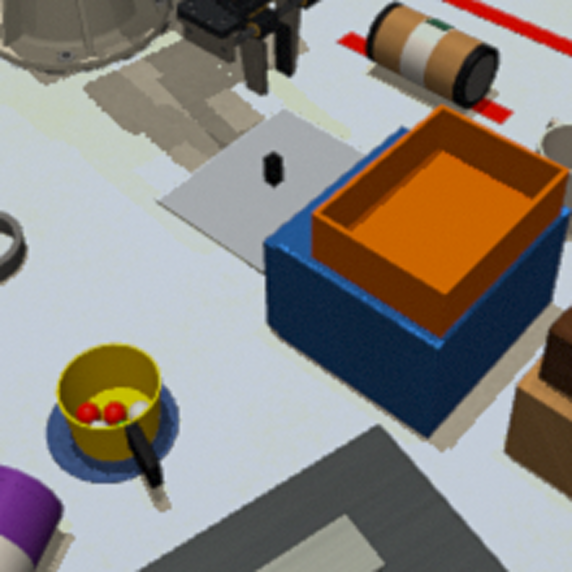

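Run:
```python
from h import *
d=L('s8');t=L('t7')
for p in((313,210),(443,107),(568,172),(442,293)): print('rim',at(d,210+p[0]/2.6,180+p[1]/2.6,.185))
print('rimc scene',at(d,210+110/2.6,180+390/2.6,.058))
im=t['pixels'].astype(int)
m=(im.sum(2)<140); m2=np.zeros_like(m); m2[212:238,405:425]=m[212:238,405:425]
ys,xs=np.where(m2); P=np.array([at(t,x,y,.055)[:2] for x,y in zip(xs,ys)]); c=P.mean(0);u,s,v=np.linalg.svd(P-c); print('tab',len(xs),c,np.degrees(np.arctan2(*v[0][::-1])),P[:,0].min(),P[:,0].max())
y=(im[...,0]>120)&(im[...,1]>100)&(im[...,2]<90); y[:,:380]=0;y[:,440:]=0;y[:200]=0;y[280:]=0
c_,_=cv2.findContours(y.astype('u1'),0,2)[:2]; h=cv2.convexHull(np.vstack([q for q in c_ if len(q)>5])); (u_,v_),r,_=cv2.fitEllipse(h); print('rim el',u_,v_,r,at(t,u_,v_,.06))
im=d['pixels'].astype(int);m=(im.sum(2)<110);m2=np.zeros_like(m);m2[342:369,258:275]=m[342:369,258:275]
ys,xs=np.where(m2);P=np.array([at(d,x,y,.05)[:2] for x,y in zip(xs,ys)]);c=P.mean(0);u,s,v=np.linalg.svd(P-c);print('tab s',len(xs),c,np.degrees(np.arctan2(*v[0][::-1])),P[:,0].min(),P[:,0].max())
```

```text
rim [ 0.5998 -0.2111  0.185 ]
rim [ 0.6039 -0.0282  0.185 ]
rim [ 0.7397 -0.0286  0.185 ]
rim [ 0.7373 -0.2143  0.185 ]
rimc scene [ 0.5273 -0.3966  0.058 ]
tab 41 [ 0.58576341 -0.41382195] 159.51739765235533 0.5676 0.605
rim el 406.58734130859375 243.3895721435547 (18.370281219482422, 23.21149253845215) [ 0.5117 -0.3836  0.06  ]
tab s 176 [ 0.59003295 -0.41826023] -22.407183246796563 0.5598 0.6198
```

Run:
```python
from h import *
d=L('s8');t=L('t7')
im=t['pixels'].astype(int); m=(im[...,2]>im[...,1]+50)&(im[...,0]>im[...,1]+30); m[:,:400]=0;m[:200]=0;m[262:]=0
ys,xs=np.where(m); 
for k in(xs.argmin(),xs.argmax(),ys.argmin(),ys.argmax()): print(xs[k],ys[k],at(t,xs[k],ys[k],.04))
print(at(t,375,182,.08),at(t,442,199,.08),at(t,382,137,.08))
go((.593,-.4197,.2),-18.5)
```

```text
440 228 [ 0.5662 -0.5028  0.04  ]
485 226 [ 0.5715 -0.656   0.04  ]
474 211 [ 0.6237 -0.6218  0.04  ]
449 245 [ 0.5078 -0.5301  0.04  ]
[ 0.7166 -0.2826  0.08  ] [ 0.6564 -0.5037  0.08  ] [ 0.8738 -0.3112  0.08  ]
t 33.3 p [ 0.4241 -0.0706  0.1553] xang 0.05 zdir [ 0.008 -0.001 -1.   ] F [ 3.7 -0.   6.1] op 0.0323 gf 0.0 q [-0.17  0.12  2.1  -0.    0.92  1.4 ]
row [ 0.3378  0.6985 -0.0859] spin 0.1031 rows>= 10.0
```

Emit:
jog_arm --deltas '[[[0,0,-0.08,0],[0.03,0.06,-0.12,0.02],[0.06,0.13,-0.12,0.04],[0.09,0.2,-0.12,0.06],[0.13,0.27,-0.12,0.08],[0.165,0.34,-0.12,0.103],[0.2,0.41,-0.12,0.103],[0.233,0.48,-0.12,0.103],[0.266,0.55,-0.12,0.103],[0.3,0.62,-0.12,0.103]]]'

```text
time: 34.13
eef_pos: [0.5714, -0.3818, 0.2068]
tool_rot: [0.987, -0.161, -0.0, -0.0]
wrist_force: [0.7, -0.3, -0.0]
opening: 0.0322
grasp_force: 0.0
```

```bash
python3 -c "
from h import *
go((.593,-.4197,.12),-18.5)"
```

```text
t 34.13 p [ 0.5714 -0.3818  0.2068] xang -18.51 zdir [-0.  0. -1.] F [ 0.7 -0.3 -0. ] op 0.0322 gf 0.0 q [-0.59  0.46  1.5   0.    1.19  1.3 ]
row [0.0651 0.0583 0.1735] spin -0.0 rows>= 3.0
```

Emit:
jog_arm --deltas '[[[0.03,0.03,0.02,0],[0.06,0.054,0.06,0],[0.06,0.054,0.1,0],[0.06,0.054,0.14,0],[0.06,0.054,0.17,0],[0.06,0.054,0.17,0],[0.06,0.054,0.17,0],[0.06,0.054,0.17,0],[0.06,0.054,0.17,0],[0.06,0.054,0.17,0]]]'

```text
time: 34.97
eef_pos: [0.5917, -0.4154, 0.1237]
tool_rot: [0.987, -0.161, 0.001, 0.0]
wrist_force: [0.7, 0.2, 0.3]
opening: 0.0323
grasp_force: 0.0
```

```bash
python3 -c "
from h import *
go((.593,-.4197,.017),-18.5)
t=snap('top','t9'); d=snap('scene','s9')
cv2.imwrite('pics/c10.png',cv2.resize(np.hstack([cv2.imread('pics/s9.png')[300:390,210:330],cv2.imread('pics/t9.png')[180:270,370:490]]),None,fx=3.3,fy=3.3,interpolation=2))"
```

```text
t 34.97 p [ 0.5917 -0.4154  0.1237] xang -18.49 zdir [ 0.002 -0.001 -1.   ] F [0.7 0.2 0.3] op 0.0323 gf 0.0 q [-0.61  0.59  1.48  0.    1.08  1.28]
row [0.0048 0.0071 0.2135] spin 0.0001 rows>= 3.0
```

View pics/c10.png

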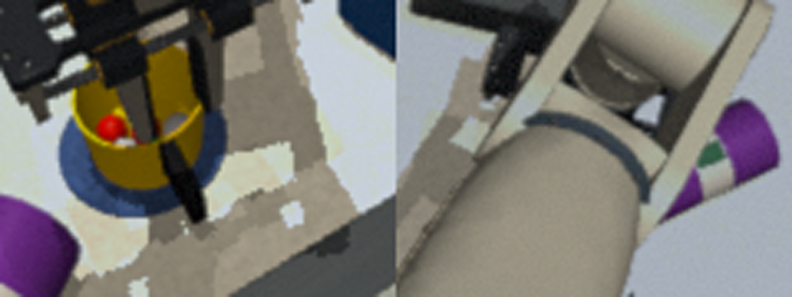

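Emit:
jog_arm --deltas '[[[0.005,0.006,0.0,0],[0.005,0.006,0.02,0],[0.005,0.006,0.05,0],[0.005,0.006,0.08,0],[0.005,0.006,0.11,0],[0.005,0.006,0.14,0],[0.005,0.006,0.17,0],[0.005,0.006,0.195,0],[0.005,0.006,0.213,0],[0.005,0.006,0.213,0]]]'

```text
time: 35.9
eef_pos: [0.5911, -0.4178, 0.0128]
tool_rot: [0.987, -0.161, -0.002, -0.001]
wrist_force: [0.3, 0.3, -1.0]
opening: 0.0323
grasp_force: 0.0
```

Emit:
jog_arm --deltas '[[[0,0,0,0],[0,0,0,0],[0,0,0,0],[0,0,0,0],[0,0,0,0],[0,0,0,0],[0,0,0,0],[0,0,0,0],[0,0,0,0],[0,0,0,0]]]' --grip -1 --newtons 40

```text
time: 36.73
eef_pos: [0.5931, -0.4192, 0.0167]
tool_rot: [0.987, -0.161, 0.001, 0.0]
wrist_force: [-0.3, 0.2, 5.3]
opening: 0.0117
grasp_force: 40.0
```

```bash
python3 -c "
from h import *
st()"
```

```text
t 36.73 p [ 0.5931 -0.4192  0.0167] xang -18.49 zdir [ 0.001 -0.001 -1.   ] F [-0.3  0.2  5.3] op 0.0117 gf 40.0 q [-0.62  0.71  1.52 -0.    0.91  1.28]
```

Emit:
jog_arm --deltas '[[[0,0,-0.005,0],[0,0,-0.015,0],[0,0,-0.03,0],[0,0,-0.05,0],[0,0,-0.07,0],[0,0,-0.09,0],[0,0,-0.11,0],[0,0,-0.13,0],[0,0,-0.145,0],[0,0,-0.15,0]]]'

```text
time: 37.57
eef_pos: [0.5931, -0.4192, 0.0928]
tool_rot: [0.987, -0.161, 0.001, 0.001]
wrist_force: [0.8, 0.2, -2.0]
opening: 0.0118
grasp_force: 40.0
```

Emit:
jog_arm --deltas '[[[0,0,-0.02,0],[0,0,-0.05,0],[0,0,-0.09,0],[0,0,-0.13,0],[0,0,-0.17,0],[0,0,-0.21,0],[0,0,-0.25,0],[0,0,-0.29,0],[0,0,-0.32,0],[0,0,-0.34,0]]]'

```text
time: 38.4
eef_pos: [0.5929, -0.4191, 0.2638]
tool_rot: [0.987, -0.161, 0.001, 0.001]
wrist_force: [0.4, -0.3, -2.1]
opening: 0.0116
grasp_force: 40.0
```

```bash
python3 -c "
from h import *
go((.668,-.092,.262),90)
d=snap('scene','s10'); im=d['pixels'].astype(int); y=(im[...,0]>150)&(im[...,1]>120)&(im[...,2]<70);ys,xs=np.where(y[:, :400]);print(len(xs),xs.min(),xs.max(),ys.min(),ys.max())"
```

```text
t 38.4 p [ 0.5929 -0.4191  0.2638] xang -18.49 zdir [ 0.002 -0.002 -1.   ] F [ 0.4 -0.3 -2.1] op 0.0116 gf 40.0 q [-0.62  0.47  1.34  0.    1.32  1.28]
row [-0.065  -0.668   0.0029] spin -0.6027 rows>= 16.0
43 212 392 52 265
```

Emit:
jog_arm --deltas '[[[0,-0.01,0,-0.01],[-0.002,-0.03,0,-0.03],[-0.005,-0.06,0,-0.06],[-0.009,-0.1,0,-0.09],[-0.013,-0.14,0,-0.13],[-0.017,-0.18,0,-0.165],[-0.021,-0.22,0,-0.2],[-0.025,-0.26,0,-0.235],[-0.028,-0.3,0,-0.27],[-0.03,-0.33,0,-0.3]]]'

```text
time: 39.28
eef_pos: [0.63, -0.2552, 0.259]
tool_rot: [0.951, 0.309, -0.001, -0.001]
wrist_force: [0.1, 0.2, -2.1]
opening: 0.0118
grasp_force: 40.0
```

```bash
python3 -c "
from h import *
go((.668,-.092,.262),90)"
```

```text
t 39.28 p [ 0.63   -0.2552  0.259 ] xang 35.96 zdir [-0.002  0.002 -1.   ] F [ 0.1  0.2 -2.1] op 0.0118 gf 40.0 q [-0.39  0.41  1.46  0.    1.28  0.56]
row [ 0.2531 -0.2196 -0.0056] spin -0.3002 rows>= 8.0
```

Emit:
jog_arm --deltas '[[[0.03,-0.025,0,-0.035],[0.06,-0.05,0,-0.07],[0.09,-0.08,-0.002,-0.105],[0.12,-0.105,-0.004,-0.14],[0.15,-0.13,-0.006,-0.175],[0.18,-0.155,-0.006,-0.21],[0.21,-0.18,-0.006,-0.245],[0.235,-0.2,-0.006,-0.275],[0.248,-0.215,-0.006,-0.295],[0.253,-0.219,-0.006,-0.3]]]'

```text
time: 40.12
eef_pos: [0.6692, -0.0926, 0.2621]
tool_rot: [0.708, 0.706, -0.001, -0.001]
wrist_force: [-1.2, -0.1, -2.0]
opening: 0.0119
grasp_force: 40.0
```

```bash
python3 -c "
from h import *
go((.668,-.092,.262),90)
d=snap('scene','s11')
im=d['pixels'].astype(int); y=(im[...,0]>120)&(im[...,1]>100)&(im[...,2]<60);y[:,:260]=0;y[:160]=0;y[320:]=0;ys,xs=np.where(y[:, :440]);print(len(xs),xs.min(),xs.max(),ys.min(),ys.max())"
```

```text
t 40.12 p [ 0.6692 -0.0926  0.2621] xang 89.85 zdir [-0.003  0.001 -1.   ] F [-1.2 -0.1 -2. ] op 0.0119 gf 40.0 q [-0.14  0.4   1.46  0.    1.29 -0.14]
row [ 0.0013 -0.0024  0.0002] spin -0.0008 rows>= 1.0
258 331 439 191 299
```

Emit:
jog_arm --deltas '[[[0,0,0,0],[0,0,0,0],[0,0,0,0],[0,0,0,0],[0,0,0,0],[0,0,0,0],[0,0,0,0],[0,0,0,0],[0,0,0,0],[0,0,0,0]]]' --newtons 6

```text
time: 41.0
eef_pos: [0.6699, -0.0949, 0.2637]
tool_rot: [0.71, 0.704, 0.0, 0.0]
wrist_force: [0.1, 0.9, -1.0]
opening: 0.0118
grasp_force: 6.0
```

```bash
cat >> h.py <<'E'
def sc(f):
    s=manip.observe(); d=snap('scene',f); im=d['pixels'].astype(int); y=((im[...,0]>110)&(im[...,1]>85)&(im[...,2]<60)).astype('u1')
    m=np.zeros_like(y);m[120:340,260:450]=y[120:340,260:450]; ys,xs=np.where(m); print('yellow',len(xs),xs.min(),xs.max(),ys.min(),ys.max(),xs.mean().round(1),ys.mean().round(1),'T',s['torque'].round(3))
E
python3 -c "
from h import *
st();sc('s12')"
```

```text
t 41.0 p [ 0.6699 -0.0949  0.2637] xang 89.5 zdir [ 0. -0. -1.] F [ 0.1  0.9 -1. ] op 0.0118 gf 6.0 q [-0.14  0.4   1.46 -0.    1.29 -0.13]
yellow 1129 331 445 188 339 379.7 253.4 T [ 0.049 -0.084  0.009]
```

```bash
python3 -c "
from h import *
a=cv2.imread('pics/s11.png')[150:340,280:450];b=cv2.imread('pics/s12.png')[150:340,280:450]
cv2.imwrite('pics/c11.png',cv2.resize(np.hstack([a,b]),None,fx=2.3,fy=2.3,interpolation=2))"
```

```text
(no output)
```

View pics/c11.png

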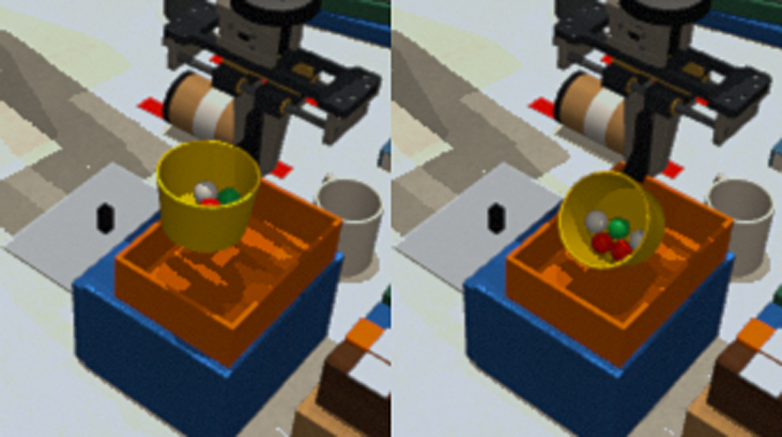

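Emit:
jog_arm --deltas '[[[0,0,0,0],[0,0,0,0],[0,0,0,0],[0,0,0,0],[0,0,0,0],[0,0,0,0],[0,0,0,0],[0,0,0,0],[0,0,0,0],[0,0,0,0]]]' --newtons 3

```text
time: 41.88
eef_pos: [0.6699, -0.0949, 0.2637]
tool_rot: [0.71, 0.704, -0.0, 0.0]
wrist_force: [0.7, 0.8, -1.5]
opening: 0.0119
grasp_force: 3.0
```

```bash
cat > ball.py <<'E'
from h import *
def balls(f,x0=280,x1=450,y0=150,y1=340):
    im=np.array(L(f)['pixels']).astype(int)[y0:y1,x0:x1]; r,g,b=im[...,0],im[...,1],im[...,2]
    for n,m in dict(red=(r>130)&(g<50)&(b<50),green=(g>r+40)&(g>b+20),yellow=(r>70)&(g>.7*r)&(b<.35*r)).items():
        k,l,s,c=cv2.connectedComponentsWithStats(m.astype('u1'));print(n,[(tuple((c[i]+[x0,y0]).round(1)),tuple(s[i])) for i in range(1,k) if s[i][4]>12])
E
python3 -c "
from ball import *
st();sc('s13');balls('s12');print();balls('s13')"
```

```text
t 41.88 p [ 0.6699 -0.0949  0.2637] xang 89.51 zdir [ 0. -0. -1.] F [ 0.7  0.8 -1.5] op 0.0119 gf 3.0 q [-0.14  0.4   1.46 -0.    1.29 -0.13]
yellow 1149 331 445 188 339 379.9 254.8 T [-0.029 -0.091 -0.002]
red [((np.float64(346.1), np.float64(196.2)), (np.int32(61), np.int32(43), np.int32(10), np.int32(8), np.int32(43))), ((np.float64(401.5), np.float64(223.5)), (np.int32(118), np.int32(71), np.int32(8), np.int32(6), np.int32(28))), ((np.float64(380.6), np.float64(256.7)), (np.int32(99), np.int32(104), np.int32(5), np.int32(6), np.int32(19)))]
green [((np.float64(443.0), np.float64(150.8)), (np.int32(157), np.int32(0), np.int32(13), np.int32(3), np.int32(13))), ((np.float64(378.4), np.float64(248.7)), (np.int32(95), np.int32(95), np.int32(8), np.int32(8), np.int32(57)))]
yellow [((np.float64(411.6), np.float64(179.9)), (np.int32(128), np.int32(28), np.int32(8), np.int32(5), np.int32(28))), ((np.float64(374.8), np.float64(243.9)), (np.int32(73), np.int32(74), np.int32(46), np.int32(43), np.int32(1161)))]

red [((np.float64(346.1), np.float64(196.2)), (np.int32(61), np.int32(43), np.int32(10), np.int32(8), np.int32(43))), ((np.float64(401.5), np.float64(223.5)), (np.int32(118), np.int32(71), np.int32(8), np.int32(6), np.int32(28))), ((np.float64(374.2), np.float64(253.3)), (np.int32(91), np.int32(101), np.int32(7), np.int32(6), np.int32(33))), ((np.float64(381.5), np.float64(256.4)), (np.int32(99), np.int32(105), np.int32(6), np.int32(4), np.int32(21)))]
green [((np.float64(443.7), np.float64(151.0)), (np.int32(158), np.int32(0), np.int32(12), np.int32(3), np.int32(13))), ((np.float64(381.3), np.float64(248.0)), (np.int32(98), np.int32(94), np.int32(8), np.int32(9), np.int32(52)))]
yellow [((np.float64(411.6), np.float64(179.9)), (np.int32(128), np.int32(28), np.int32(8), np.int32(5), np.int32(28))), ((np.float64(376.9), np.float64(244.8)), (np.int32(75), np.int32(75), np.int32(47), np.int32(43), np.int32(1145)))]
```

```bash
cat > th.py <<'E'
from ball import *
def pts(th,piv,a=73,hp=35.7):
    ph=np.linspace(0,2*np.pi,60); P=[]
    for r,z in((46,60),(39,0)):
        x=r*np.cos(ph)-a;y=r*np.sin(ph);zz=z-hp+0*x
        X=x*np.cos(th)-zz*np.sin(th);Z=x*np.sin(th)+zz*np.cos(th)
        P.append(np.c_[piv[0]+y/1000*-1,piv[1]+X/1000,piv[2]+Z/1000])
    return np.vstack(P)
def bbox(f,piv):
    d=L(f)
    for deg in range(40,131,10):
        q=np.array([proj(d,p) for p in pts(np.radians(deg),piv)]); low=pts(np.radians(deg),piv)
        print(deg,q.min(0),q.max(0),'ymin',low[:,1].min().round(3),'ymax',low[:,1].max().round(3),'zmin',low[:,2].min().round(3))
E
python3 -c "
from th import *
bbox('s13',(.6692,-.0945,.2827))"
```

```text
40 [349.2 220.1] [395.9 264.9] ymin -0.201 ymax -0.098 zmin 0.183
50 [351.6 222.3] [398.7 265.7] ymin -0.19 ymax -0.089 zmin 0.174
60 [354.5 224.2] [401.6 267. ] ymin -0.175 ymax -0.081 zmin 0.168
70 [357.7 223.2] [404.7 266.8] ymin -0.158 ymax -0.073 zmin 0.165
80 [361.2 220. ] [407.8 265.3] ymin -0.139 ymax -0.065 zmin 0.166
90 [364.6 216.6] [411.  262.5] ymin -0.119 ymax -0.059 zmin 0.164
100 [368.  212.9] [414.2 258.6] ymin -0.114 ymax -0.04 zmin 0.161
110 [371.3 209.1] [417.4 253.8] ymin -0.108 ymax -0.023 zmin 0.163
120 [374.3 205.3] [420.3 248.4] ymin -0.102 ymax -0.008 zmin 0.168
130 [377.1 201.2] [423.  242.6] ymin -0.096 ymax 0.005 zmin 0.176
```

Emit:
jog_arm --deltas '[[[0,0,0.01,0],[0,0,0.02,0],[0,0,0.03,0],[0,0,0.04,0],[0,0,0.04,0],[-0.016,0,0.04,0],[-0.032,0,0.04,0],[-0.048,0,0.04,0],[-0.064,0,0.04,0],[-0.076,0,0.04,0]]]'

```text
time: 42.77
eef_pos: [0.6696, -0.1343, 0.244]
tool_rot: [0.71, 0.704, 0.0, 0.0]
wrist_force: [-1.2, 0.3, -0.7]
opening: 0.0123
grasp_force: 3.0
```

Emit:
jog_arm --deltas '[[[-0.012,0,0,0],[-0.024,0,0,0],[-0.036,0,0,0],[-0.048,0,0,0],[-0.06,0,0,0],[-0.072,0,0,0],[-0.084,0,0,0],[-0.09,0,0,0],[-0.09,0,0,0],[-0.09,0,0,0]]]'

```text
time: 43.6
eef_pos: [0.6691, -0.1781, 0.2436]
tool_rot: [0.71, 0.704, -0.0, 0.0]
wrist_force: [0.2, -0.1, -1.7]
opening: 0.0121
grasp_force: 3.0
```

```bash
python3 -c "
from th import *
s,_=st();sc('s14');balls('s14');p=s['eef_pos']+[0,0,.019];bbox('s14',p)"
```

```text
t 43.6 p [ 0.6691 -0.1781  0.2436] xang 89.49 zdir [-0. -0. -1.] F [ 0.2 -0.1 -1.7] op 0.0121 gf 3.0 q [-0.26  0.43  1.45 -0.    1.26 -0.25]
yellow 1192 343 445 224 339 392.7 263.2 T [-0.06  -0.033  0.093]
red [((np.float64(413.1), np.float64(191.4)), (np.int32(111), np.int32(31), np.int32(45), np.int32(21), np.int32(204)))]
green [((np.float64(443.2), np.float64(150.9)), (np.int32(157), np.int32(0), np.int32(13), np.int32(3), np.int32(14))), ((np.float64(367.5), np.float64(266.8)), (np.int32(86), np.int32(114), np.int32(5), np.int32(6), np.int32(13)))]
yellow [((np.float64(385.7), np.float64(207.5)), (np.int32(101), np.int32(55), np.int32(9), np.int32(6), np.int32(30))), ((np.float64(367.6), np.float64(265.0)), (np.int32(62), np.int32(97), np.int32(47), np.int32(39), np.int32(891)))]
40 [323.4 247.7] [372.3 293.1] ymin -0.285 ymax -0.181 zmin 0.163
50 [326.3 249.8] [375.3 295.1] ymin -0.273 ymax -0.173 zmin 0.154
60 [329.7 251.6] [378.6 295.8] ymin -0.259 ymax -0.164 zmin 0.148
70 [333.4 249.1] [381.9 295.2] ymin -0.242 ymax -0.156 zmin 0.145
80 [337.2 245.7] [385.3 293.1] ymin -0.223 ymax -0.149 zmin 0.146
90 [341.  242.1] [388.7 289.8] ymin -0.202 ymax -0.142 zmin 0.144
100 [344.6 238.3] [392.2 285.6] ymin -0.197 ymax -0.124 zmin 0.141
110 [348.1 234.4] [395.5 280.5] ymin -0.192 ymax -0.106 zmin 0.143
120 [351.3 230.3] [398.6 274.8] ymin -0.186 ymax -0.091 zmin 0.147
130 [354.2 226.1] [401.4 269. ] ymin -0.179 ymax -0.079 zmin 0.156
```

Emit:
jog_arm --deltas '[[[-0.01,0,0,0],[-0.02,0,0,0],[-0.03,0,0,0],[-0.04,0,0,0],[-0.05,0,0,0],[-0.056,0,0,0],[-0.056,0,0,0],[-0.056,0,0,0],[-0.056,0,0,0],[-0.056,0,0,0]]]'

```text
time: 44.48
eef_pos: [0.6688, -0.2059, 0.2436]
tool_rot: [0.71, 0.704, -0.0, -0.0]
wrist_force: [-0.5, -0.4, -1.8]
opening: 0.012
grasp_force: 3.0
```

Emit:
jog_arm --deltas '[[[0,0,0,0],[0,0,0,0],[0,0,0,0],[0.01,0,0,0],[0.025,0,0,0],[0.045,0,0,0],[0.07,0,0,0],[0.1,0,0,0],[0.13,0,0,0],[0.15,0,0,0]]]' --newtons 15

```text
time: 45.32
eef_pos: [0.6696, -0.1282, 0.2438]
tool_rot: [0.71, 0.704, 0.0, -0.0]
wrist_force: [-0.2, 0.0, -1.0]
opening: 0.0118
grasp_force: 15.0
```

```bash
python3 -c "
from th import *
s,_=st();sc('s15');balls('s15');p=s['eef_pos']+[0,0,.019];bbox('s15',p)"
```

```text
t 45.32 p [ 0.6696 -0.1282  0.2438] xang 89.57 zdir [ 0.     0.001 -1.   ] F [-0.2  0.  -1. ] op 0.0118 gf 15.0 q [-0.19  0.42  1.47  0.    1.25 -0.18]
yellow 1150 331 445 188 339 391.8 256.3 T [-0.085 -0.094 -0.003]
red [((np.float64(411.4), np.float64(189.6)), (np.int32(119), np.int32(34), np.int32(26), np.int32(11), np.int32(64))), ((np.float64(346.4), np.float64(196.6)), (np.int32(61), np.int32(44), np.int32(10), np.int32(7), np.int32(37))), ((np.float64(399.2), np.float64(222.2)), (np.int32(114), np.int32(68), np.int32(12), np.int32(9), np.int32(56))), ((np.float64(370.0), np.float64(280.7)), (np.int32(87), np.int32(128), np.int32(7), np.int32(6), np.int32(21)))]
green [((np.float64(443.2), np.float64(150.9)), (np.int32(157), np.int32(0), np.int32(13), np.int32(3), np.int32(14)))]
yellow [((np.float64(400.9), np.float64(195.5)), (np.int32(117), np.int32(43), np.int32(8), np.int32(6), np.int32(29))), ((np.float64(386.0), np.float64(250.9)), (np.int32(83), np.int32(79), np.int32(45), np.int32(43), np.int32(1152)))]
40 [339.1 235.2] [386.3 279.8] ymin -0.235 ymax -0.131 zmin 0.164
50 [341.7 237.4] [389.1 281.2] ymin -0.223 ymax -0.123 zmin 0.154
60 [344.7 239.2] [392.2 282.2] ymin -0.209 ymax -0.114 zmin 0.148
70 [348.1 237.4] [395.3 281.7] ymin -0.192 ymax -0.106 zmin 0.145
80 [351.7 234.2] [398.5 280. ] ymin -0.173 ymax -0.099 zmin 0.146
90 [355.2 230.7] [401.8 277. ] ymin -0.153 ymax -0.093 zmin 0.144
100 [358.7 227. ] [405.1 272.9] ymin -0.147 ymax -0.074 zmin 0.141
110 [362.  223.2] [408.2 268. ] ymin -0.142 ymax -0.056 zmin 0.143
120 [365.1 219.3] [411.2 262.6] ymin -0.136 ymax -0.041 zmin 0.148
130 [367.9 215.2] [414.  256.8] ymin -0.13 ymax -0.029 zmin 0.156
```

Emit:
jog_arm --deltas '[[[0.03,0,0,0],[0,0,0,0],[0.03,0,0,0],[0,0,0,0],[0.02,0,-0.02,0],[0.02,0,-0.05,0],[0.02,0,-0.08,0],[0.02,0,-0.11,0],[0.02,0,-0.12,0],[0.02,0,-0.12,0]]]'

```text
time: 46.2
eef_pos: [0.6704, -0.121, 0.3055]
tool_rot: [0.71, 0.704, 0.001, 0.001]
wrist_force: [-0.2, -0.0, -1.0]
opening: 0.012
grasp_force: 15.0
```

```bash
python3 -c "
from h import *
s,_=st();snap('top','t16');snap('scene','s16')
a=cv2.imread('pics/s16.png')[150:340,300:470]
b=cv2.imread('pics/t16.png')[150:255,280:374]
cv2.imwrite('pics/c12.png',np.hstack([cv2.resize(a,(425,475),interpolation=2),cv2.resize(b,(375,475)[:2],interpolation=2)]))"
```

```text
t 46.2 p [ 0.6704 -0.121   0.3055] xang 89.49 zdir [ 0.003 -0.001 -1.   ] F [-0.2 -0.  -1. ] op 0.012 gf 15.0 q [-0.18  0.38  1.4  -0.    1.36 -0.17]
```

View pics/c12.png

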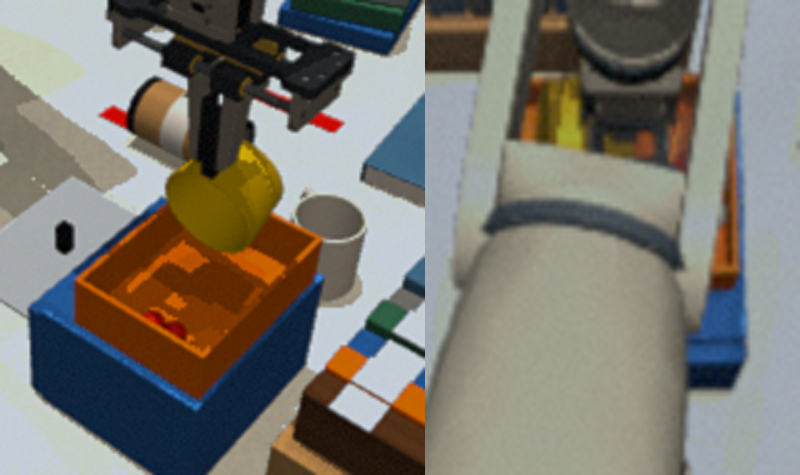

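```bash
python3 -c "
from h import *
go((.60,-.345,.3055),90)"
```

```text
t 46.3 p [ 0.6694 -0.1208  0.3032] xang 89.5 zdir [-0.  0. -1.] F [-0.2  0.2 -2.2] op 0.0117 gf 15.0 q [-0.18  0.38  1.4  -0.    1.36 -0.17]
row [-0.4495 -0.1349 -0.0046] spin -0.0028 rows>= 6.0
```

Emit:
jog_arm --deltas '[[[-0.02,-0.01,0,-0.001],[-0.06,-0.02,0,-0.003],[-0.11,-0.04,0,-0.003],[-0.17,-0.06,0,-0.003],[-0.23,-0.08,0,-0.003],[-0.29,-0.1,0,-0.003],[-0.35,-0.12,0,-0.003],[-0.4,-0.135,0,-0.003],[-0.44,-0.14,0,-0.003],[-0.448,-0.14,0,-0.003]]]'

```text
time: 47.13
eef_pos: [0.5957, -0.348, 0.3025]
tool_rot: [0.708, 0.706, -0.001, -0.0]
wrist_force: [-0.4, -0.4, -1.3]
opening: 0.0119
grasp_force: 15.0
```

```bash
python3 -c "
from th import *
s,_=st();d=snap('scene','s17');t=snap('top','t17');p=s['eef_pos']+[0,0,.019]
balls('s17',200,400,150,460)
bbox('s17',p)
im=np.array(t['pixels']).astype(int)
print([im[y,x] for x,y in((300,200),(326,195),(345,190),(350,175))])
c=cv2.cvtColor(t['pixels'],cv2.COLOR_RGB2HSV)[160:230,293:362].astype(int)
h,s_,v=c[...,0],c[...,1],c[...,2]
for n,m in dict(red=((h<4)|(h>172))&(s_>150)&(v>90),green=(h>45)&(h<85)&(s_>80)&(v>50),white=(s_<70)&(v>90)).items():
    k,l,st_,ce=cv2.connectedComponentsWithStats(m.astype('u1'));print(n,[(ce[i].round(1)+[293,160],st_[i][4]) for i in range(1,k) if st_[i][4]>5])
"
```

```text
t 47.13 p [ 0.5957 -0.348   0.3025] xang 89.89 zdir [-0.002 -0.001 -1.   ] F [-0.4 -0.4 -1.3] op 0.0119 gf 15.0 q [-0.53  0.39  1.38 -0.    1.37 -0.53]
red [((np.float64(386.5), np.float64(180.1)), (np.int32(173), np.int32(24), np.int32(27), np.int32(14), np.int32(117))), ((np.float64(346.0), np.float64(196.2)), (np.int32(141), np.int32(43), np.int32(10), np.int32(8), np.int32(42))), ((np.float64(396.4), np.float64(221.4)), (np.int32(192), np.int32(68), np.int32(8), np.int32(8), np.int32(35))), ((np.float64(366.0), np.float64(279.1)), (np.int32(158), np.int32(124), np.int32(16), np.int32(12), np.int32(68)))]
green [((np.float64(200.8), np.float64(386.8)), (np.int32(0), np.int32(234), np.int32(4), np.int32(8), np.int32(18)))]
yellow [((np.float64(294.3), np.float64(209.9)), (np.int32(89), np.int32(57), np.int32(10), np.int32(7), np.int32(37))), ((np.float64(300.7), np.float64(215.4)), (np.int32(99), np.int32(63), np.int32(6), np.int32(7), np.int32(13))), ((np.float64(294.0), np.float64(270.1)), (np.int32(67), np.int32(94), np.int32(51), np.int32(51), np.int32(1416)))]
40 [231.8 255. ]
[... 405 characters left out ...]
6.6] ymin -0.367 ymax -0.293 zmin 0.2
110 [266.  239.6] [318.6 290.9] ymin -0.362 ymax -0.276 zmin 0.201
120 [269.6 235.1] [322.2 284.6] ymin -0.356 ymax -0.261 zmin 0.206
130 [272.9 230.4] [325.2 278.2] ymin -0.349 ymax -0.249 zmin 0.215
[array([162, 101,  36]), array([162, 106,  51]), array([136,  46,  45]), array([159, 101,  45])]
red [(array([345.6, 189.6]), np.int32(58))]
green [(array([351.5, 189.2]), np.int32(28))]
white [(array([357.5, 179.3]), np.int32(242)), (array([294.4, 191.1]), np.int32(94)), (array([296., 181.]), np.int32(13)), (array([351.2, 179.7]), np.int32(35)), (array([296., 194.]), np.int32(11)), (array([358., 198.]), np.int32(13)), (array([351.7, 196.4]), np.int32(31))]
```

Emit:
jog_arm --deltas '[[[0,0,0.03,0],[0,0,0.07,0],[0,0,0.11,0],[0,0,0.15,0],[0,0,0.19,0],[0,0,0.22,0],[0,0,0.245,0],[0,0,0.255,0],[0,0,0.255,0],[0,0,0.255,0]]]' --newtons 4

```text
time: 48.07
eef_pos: [0.5981, -0.344, 0.1767]
tool_rot: [0.707, 0.708, 0.0, 0.0]
wrist_force: [0.4, 0.2, -0.3]
opening: 0.0121
grasp_force: 4.0
```

Emit:
jog_arm --deltas '[[[0.012,0,0,0],[0.03,0,0,0],[0.048,0,0,0],[0.064,0,0,0],[0.08,0,0,0],[0.096,0,0,0],[0.112,0,0,0],[0.128,0,0,0],[0.144,0,0,0],[0.16,0,0,0]]]' --newtons 3

```text
time: 48.9
eef_pos: [0.5977, -0.2635, 0.1763]
tool_rot: [0.707, 0.707, -0.0, 0.0]
wrist_force: [-0.3, -0.6, -0.8]
opening: 0.0121
grasp_force: 3.0
```

```bash
python3 -c "
from th import *
s,_=st();d=snap('scene','s18');p=s['eef_pos']+[0,0,.019]
balls('s18',240,400,200,460)
bbox('s18',p)"
```

```text
t 48.9 p [ 0.5977 -0.2635  0.1763] xang 90.05 zdir [ 0. -0. -1.] F [-0.3 -0.6 -0.8] op 0.0121 gf 3.0 q [-0.42  0.43  1.6  -0.    1.1  -0.42]
red [((np.float64(396.6), np.float64(221.4)), (np.int32(153), np.int32(18), np.int32(7), np.int32(8), np.int32(34))), ((np.float64(366.0), np.float64(279.1)), (np.int32(118), np.int32(74), np.int32(16), np.int32(12), np.int32(67)))]
green []
yellow [((np.float64(328.2), np.float64(239.9)), (np.int32(84), np.int32(38), np.int32(8), np.int32(5), np.int32(23))), ((np.float64(316.8), np.float64(295.3)), (np.int32(55), np.int32(73), np.int32(44), np.int32(44), np.int32(1238)))]
40 [272.1 276.6] [320.3 320.9] ymin -0.37 ymax -0.267 zmin 0.096
50 [275.8 278.6] [323.6 322.6] ymin -0.359 ymax -0.258 zmin 0.087
60 [279.8 279.2] [327.1 322.9] ymin -0.344 ymax -0.25 zmin 0.08
70 [284.  276.2] [330.7 321.8] ymin -0.327 ymax -0.242 zmin 0.078
80 [288.2 272.8] [334.3 319.3] ymin -0.308 ymax -0.234 zmin 0.079
90 [292.2 269.3] [338.  315.9] ymin -0.288 ymax -0.228 zmin 0.076
100 [295.9 265.6] [341.6 311.5] ymin -0.283 ymax -0.209 zmin 0.074
110 [299.3 261.8] [345.  306.4] ymin -0.277 ymax -0.192 zmin 0.075
120 [302.5 257.8] [348.1 300.9] ymin -0.271 ymax -0.177 zmin 0.08
130 [305.3 253.6] [350.8 295.4] ymin -0.265 ymax -0.164 zmin 0.089
```

Emit:
jog_arm --deltas '[[[0.012,0,0,0],[0.024,0,0,0],[0.036,0,0,0],[0.046,0,0,0],[0.056,0,0,0],[0.064,0,0,0],[0.07,0,0,0],[0.07,0,0,0],[0.07,0,0,0],[0.07,0,0,0]]]'

```text
time: 49.78
eef_pos: [0.5974, -0.2291, 0.1759]
tool_rot: [0.707, 0.707, -0.0, -0.0]
wrist_force: [-0.2, 0.3, -0.7]
opening: 0.0118
grasp_force: 3.0
```

```bash
python3 -c "
from th import *
s,_=st();d=snap('scene','s19');p=s['eef_pos']+[0,0,.019]
balls('s19',240,400,240,460)
bbox('s19',p)"
```

```text
t 49.78 p [ 0.5974 -0.2291  0.1759] xang 90.04 zdir [-0.001  0.    -1.   ] F [-0.2  0.3 -0.7] op 0.0118 gf 3.0 q [-0.37  0.41  1.64  0.    1.09 -0.37]
red [((np.float64(370.1), np.float64(281.5)), (np.int32(127), np.int32(39), np.int32(7), np.int32(7), np.int32(34)))]
green []
yellow [((np.float64(312.3), np.float64(293.9)), (np.int32(51), np.int32(34), np.int32(45), np.int32(42), np.int32(1455)))]
40 [283.5 267.7] [330.5 310.8] ymin -0.336 ymax -0.232 zmin 0.096
50 [286.9 269.7] [333.7 312.7] ymin -0.324 ymax -0.224 zmin 0.086
60 [290.7 270.8] [337.1 313.1] ymin -0.31 ymax -0.215 zmin 0.08
70 [294.7 267.8] [340.5 312.2] ymin -0.293 ymax -0.207 zmin 0.077
80 [298.7 264.6] [344. 310.] ymin -0.274 ymax -0.2 zmin 0.078
90 [302.6 261.2] [347.5 306.7] ymin -0.253 ymax -0.193 zmin 0.076
100 [306.2 257.5] [351.  302.5] ymin -0.248 ymax -0.175 zmin 0.074
110 [309.5 253.8] [354.3 297.5] ymin -0.243 ymax -0.157 zmin 0.075
120 [312.6 249.9] [357.3 292.2] ymin -0.237 ymax -0.142 zmin 0.08
130 [315.4 245.8] [359.9 286.7] ymin -0.23 ymax -0.13 zmin 0.088
```

Emit:
jog_arm --deltas '[[[0,0,0,0],[0,0,0,0],[-0.02,0,-0.02,0],[-0.05,0,-0.06,0],[-0.1,-0.02,-0.1,0],[-0.16,-0.05,-0.14,0.03],[-0.21,-0.08,-0.15,0.06],[-0.25,-0.11,-0.15,0.1],[-0.28,-0.14,-0.15,0.135],[-0.3,-0.16,-0.15,0.17]]]' --newtons 15

```text
time: 50.67
eef_pos: [0.5162, -0.3818, 0.2523]
tool_rot: [0.87, 0.493, -0.0, 0.001]
wrist_force: [-0.4, -0.2, -1.5]
opening: 0.0119
grasp_force: 15.0
```

```bash
python3 -c "
from th import *
go((.507,-.391,.24),-18.5)"
```

```text
t 50.67 p [ 0.5162 -0.3818  0.2523] xang 59.05 zdir [ 0.    -0.001 -1.   ] F [-0.4 -0.2 -1.5] op 0.0119 gf 15.0 q [-0.64  0.35  1.56 -0.    1.24 -0.1 ]
row [-0.0252 -0.0064  0.0246] spin 0.4308 rows>= 11.0
```

Emit:
jog_arm --deltas '[[[0,0,0,0.03],[-0.005,0,0,0.065],[-0.01,-0.002,0,0.1],[-0.015,-0.003,0,0.14],[-0.02,-0.005,0,0.18],[-0.025,-0.006,0,0.22],[-0.025,-0.006,0.01,0.26],[-0.025,-0.006,0.02,0.3],[-0.025,-0.006,0.024,0.34],[-0.025,-0.006,0.024,0.38]]]'

```text
time: 51.5
eef_pos: [0.5084, -0.3892, 0.2394]
tool_rot: [0.997, -0.079, -0.0, 0.0]
wrist_force: [-0.3, 0.0, -1.7]
opening: 0.0121
grasp_force: 15.0
```

Emit:
jog_arm --deltas '[[[0,0,0.02,0.03],[0,0,0.06,0.051],[0,0,0.1,0.051],[0,0,0.14,0.051],[0,0,0.18,0.051],[0,0,0.21,0.051],[0,0,0.23,0.051],[0,0,0.24,0.051],[0,0,0.24,0.051],[0,0,0.24,0.051]]]'

```text
time: 52.33
eef_pos: [0.5092, -0.3891, 0.12]
tool_rot: [0.988, -0.155, 0.0, 0.0]
wrist_force: [-0.4, -1.2, -1.4]
opening: 0.0122
grasp_force: 15.0
```

```bash
cat > th2.py <<'E'
from ball import *
def fit(f,piv,ang,box=(180,400,220,440)):
    # fit theta and vertical slip by yellow silhouette IoU (hull of rim+foot)
    d=L(f); x0,x1,y0,y1=box; im=np.array(d['pixels']).astype(int);r,g,b=im[...,0],im[...,1],im[...,2]
    m=((r>60)&(g>.65*r)&(b<.4*r)); M=np.zeros((480,640),'u1'); M[y0:y1,x0:x1]=m[y0:y1,x0:x1]
    k,l,s,c=cv2.connectedComponentsWithStats(M); i=1+s[1:,4].argmax(); M=(l==i).astype('u1'); print('blob',s[i])
    M=cv2.drawContours(np.zeros_like(M),[cv2.convexHull(np.argwhere(M)[:,::-1].astype(np.int32))],-1,1,-1)
    e=np.array([np.cos(ang),np.sin(ang),0]);n=np.array([-e[1],e[0],0]);ph=np.linspace(0,2*np.pi,60);best=[]
    for deg in range(-10,131,2):
        th=np.radians(deg)
        for hp in range(28,60,3):
          for a in(67,73,79):
            P=[]
            for R,z in((46,60),(39,0)):
                x=R*np.cos(ph)-a;zz=z-hp
                P+=list(piv+(np.outer(x*np.cos(th)-zz*np.sin(th),e)+np.outer(R*np.sin(ph),n)+np.outer(x*np.sin(th)+zz*np.cos(th),[0,0,1]))/1000)
            q=np.array([proj(d,p) for p in P]); H=cv2.drawContours(np.zeros_like(M),[cv2.convexHull(q.round().astype(np.int32))],-1,1,-1)
            best.append(((H&M).sum()/(H|M).sum(),deg,hp,a))
    best.sort(reverse=True);print([(round(float(x[0]),3),)+x[1:] for x in best[:6]])
E
python3 -c "
from th2 import *
s,_=st();d=snap('scene','s20');fit('s20',s['eef_pos']+[0,0,.019],np.radians(-18.5))"
```

```text
t 52.33 p [ 0.5092 -0.3891  0.12  ] xang -17.87 zdir [ 0.001 -0.001 -1.   ] F [-0.4 -1.2 -1.4] op 0.0122 gf 15.0 q [-0.65  0.47  1.68 -0.    0.99  1.23]
blob [221 292  43  38 694]
[(0.918, 50, 49, 79), (0.911, 52, 49, 79), (0.906, 52, 49, 73), (0.897, 52, 46, 73), (0.896, 50, 49, 73), (0.895, 52, 46, 79)]
```

Emit:
jog_arm --deltas '[[[0.009,0.005,0,0],[0.018,0.011,0,0.003],[0.018,0.011,0.01,0.003],[0.018,0.011,0.02,0.003],[0.018,0.011,0.028,0.003],[0.018,0.011,0.034,0.003],[0.018,0.011,0.038,0.003],[0.018,0.011,0.038,0.003],[0.018,0.011,0.038,0.003],[0.018,0.011,0.038,0.003]]]' --newtons 5

```text
time: 53.22
eef_pos: [0.516, -0.3966, 0.1004]
tool_rot: [0.987, -0.16, 0.0, 0.0]
wrist_force: [1.2, 1.0, 1.6]
opening: 0.0123
grasp_force: 5.0
```

Emit:
jog_arm --deltas '[[[0.007,0,0.006,0],[0.015,0,0.01,0],[0.023,0,0.014,0],[0.031,0,0.018,0],[0.038,0,0.022,0],[0.045,0,0.026,0],[0.055,0,0.03,0],[0.064,0,0.036,0],[0.073,0,0.042,0],[0.082,0,0.048,0]]]' --newtons 3

```text
time: 54.05
eef_pos: [0.5546, -0.4094, 0.0754]
tool_rot: [0.987, -0.16, -0.001, -0.0]
wrist_force: [0.5, 1.5, 0.1]
opening: 0.0123
grasp_force: 3.0
```

```bash
python3 -c "
from th2 import *
s,_=st();d=snap('scene','s21');fit('s21',s['eef_pos']+[0,0,.019],np.radians(-18.5))"
```

```text
t 54.05 p [ 0.5546 -0.4094  0.0754] xang -18.4 zdir [-0.001  0.001 -1.   ] F [0.5 1.5 0.1] op 0.0123 gf 3.0 q [-0.64  0.59  1.59 -0.    0.96  1.25]
blob [229 322  32  25 316]
[(0.421, 54, 28, 73), (0.421, 52, 28, 79), (0.42, 52, 31, 73), (0.417, 54, 28, 79), (0.415, 50, 31, 79), (0.413, 56, 28, 79)]
```

Emit:
jog_arm --deltas '[[[0.009,0,0.007,0],[0.018,0,0.015,0],[0.026,0,0.022,0],[0.034,0,0.03,0],[0.042,0,0.038,0],[0.05,0,0.047,0],[0.057,0,0.056,0],[0.063,0,0.065,0],[0.068,0,0.073,0],[0.072,0,0.08,0]]]'

```text
time: 54.93
eef_pos: [0.5891, -0.421, 0.0357]
tool_rot: [0.987, -0.16, 0.0, 0.0]
wrist_force: [-0.1, 0.5, -0.0]
opening: 0.0119
grasp_force: 3.0
```

```bash
python3 -c "
from th2 import *
s,_=st();d=snap('scene','s22');fit('s22',s['eef_pos']+[0,0,.019],np.radians(-18.5));balls('s22',180,330,250,420)
im=np.array(d['pixels'])[310:350:3,220:290:3].astype(int)
for r in im: print(''.join('Y' if p[0]>60 and p[1]>.65*p[0] and p[2]<.4*p[0] else 'b' if p[2]>p[0]+25 else '#' if p.sum()<160 else 'W' if p.sum()>500 else '.' for p in r))"
```

```text
t 54.93 p [ 0.5891 -0.421   0.0357] xang -18.4 zdir [ 0. -0. -1.] F [-0.1  0.5 -0. ] op 0.0119 gf 3.0 q [-0.62  0.68  1.52  0.    0.94  1.27]
blob [241 348  13   9  59]
[(0.065, 56, 28, 73), (0.065, 58, 28, 79), (0.065, 56, 28, 79), (0.065, 56, 37, 79), (0.065, 56, 31, 79), (0.065, 58, 34, 79)]
red []
green [((np.float64(196.4), np.float64(389.9)), (np.int32(10), np.int32(133), np.int32(14), np.int32(15), np.int32(113)))]
yellow [((np.float64(235.4), np.float64(320.5)), (np.int32(51), np.int32(67), np.int32(10), np.int32(8), np.int32(40))), ((np.float64(239.7), np.float64(328.8)), (np.int32(54), np.int32(76), np.int32(12), np.int32(7), np.int32(36))), ((np.float64(236.2), np.float64(336.9)), (np.int32(52), np.int32(83), np.int32(10), np.int32(8), np.int32(50))), ((np.float64(260.6), np.float64(336.4)), (np.int32(78), np.int32(85), np.int32(6), np.int32(4), np.int32(17))), ((np.float64(241.1), np.float64(346.3)), (np.int32(57), np.int32(94), np.int32(11), np.int32(6), np.int32(33))), ((np.float64(247.1), np.float64(353.2)), (np.int32(61), np.int32(98), np.int32(13), np.int32(9), np.int32(56)))]
WWWWW.#.......#####..###
WWWWWW########.###..#..#
WWWWWW####..######.....#
WWWWWYY##########....###
WWWWYY#########.....###.
WWWW#######.......###...
...###YYY###....####...#
####YYY#####..########..
##...#Y##############...
###.YYYY#####YY######...
###bbY##############....
###################b....
######YYYY#########.....
#.##bbY##########.#..WWW
```

Emit:
jog_arm --deltas '[[[0.003,0,0.003,0],[0.005,0,0.006,0],[0.006,0,0.009,0],[0.006,0,0.012,0],[0.006,0,0.015,0],[0.006,0,0.018,0],[0.006,0,0.02,0],[0.006,0,0.02,0],[0.006,0,0.02,0],[0.006,0,0.02,0]]]'

```text
time: 55.82
eef_pos: [0.5914, -0.4217, 0.0261]
tool_rot: [0.987, -0.16, -0.0, -0.0]
wrist_force: [-0.3, 0.4, 0.1]
opening: 0.012
grasp_force: 3.0
```

```bash
python3 -c "
from th2 import *
s,_=st();print(s['torque'])"
```

```text
t 55.82 p [ 0.5914 -0.4217  0.0261] xang -18.41 zdir [-0.  0. -1.] F [-0.3  0.4  0.1] op 0.012 gf 3.0 q [-0.62  0.7   1.51 -0.    0.93  1.27]
[ 0.03718329 -0.06418113 -0.03060638]
```

Emit:
jog_arm --deltas '[[[0,0,0,0],[0,0,0,0],[0,0,0,0],[0,0,0,0],[0,0,0,0],[0,0,0,0],[0,0,0,0],[0,0,0,0],[0,0,0,0],[0,0,0,0]]]' --grip -0.4

```text
time: 56.65
eef_pos: [0.5916, -0.4218, 0.0262]
tool_rot: [0.987, -0.16, -0.0, -0.0]
wrist_force: [0.2, 0.8, 0.8]
opening: 0.0275
grasp_force: 0.0
```

Emit:
jog_arm --deltas '[[[0,0,-0.02,0],[0,0,-0.05,0],[0,0,-0.08,0],[0,0,-0.12,0],[0,0,-0.17,0],[0,0,-0.23,0],[0,0,-0.3,0],[0,0,-0.36,0],[-0.04,-0.06,-0.4,0],[-0.1,-0.13,-0.4,0]]]'

```text
time: 57.48
eef_pos: [0.5694, -0.3509, 0.2336]
tool_rot: [0.987, -0.161, 0.005, 0.002]
wrist_force: [-0.0, 0.6, -0.1]
opening: 0.0276
grasp_force: 0.0
```

```bash
python3 -c "
from th2 import *
s,_=st();d=snap('scene','s23');go((.42,-.07,.235),0)
for th in [(.593,-.419),(.5914,-.4217),(.585,-.417)]: fit('s23',np.array([*th,.045]),np.radians(-18.5),(200,300,290,400))
from h import *
im=d['pixels'].astype(int);m=(im.sum(2)<110);m[:,:235]=0;m[:,300:]=0;m[:335]=0;m[385:]=0
k,l,s,c=cv2.connectedComponentsWithStats(m.astype('u1'));print(s[1:][s[1:,4]>20])
k,l,s,c=cv2.connectedComponentsWithStats(((im[...,0]>60)&(im[...,1]>.65*im[...,0])&(im[...,2]<.4*im[...,0])).astype('u1')[280:420,180:330]);print(s[1:][s[1:,4]>100]+[180,280,0,0,0])
d0=L('s8')['pixels'].astype(int);k,l,s,c=cv2.connectedComponentsWithStats(((d0[...,0]>60)&(d0[...,1]>.65*d0[...,0])&(d0[...,2]<.4*d0[...,0])).astype('u1')[280:420,180:330]);print('start',s[1:][s[1:,4]>100]+[180,280,0,0,0])
"
```

```text
t 57.48 p [ 0.5694 -0.3509  0.2336] xang -18.52 zdir [ 0.01  -0.006 -1.   ] F [-0.   0.6 -0.1] op 0.0276 gf 0.0 q [-0.55  0.4   1.52  0.    1.21  1.34]
t 57.53 p [ 0.5639 -0.342   0.2301] xang -18.4 zdir [ 0.002  0.002 -1.   ] F [-2.9  4.  -1.4] op 0.0276 gf 0.0 q [-0.55  0.39  1.54  0.    1.21  1.34]
row [-0.4449 -0.4253 -0.0093] spin -0.1022 rows>= 8.0
blob [ 230  313   41   46 1360]
[(0.94, -2, 58, 79), (0.932, 0, 52, 79), (0.932, -4, 58, 79), (0.932, -2, 55, 79), (0.932, 0, 55, 79), (0.929, 8, 37, 79)]
blob [ 230  313   41   46 1360]
[(0.94, -8, 58, 73), (0.936, 0, 55, 79), (0.935, -6, 58, 73), (0.934, -2, 55, 79), (0.934, -2, 58, 79), (0.933, 0, 52, 79)]
blob [ 230  313   41   46 1360]
[(0.954, 2, 58, 79), (0.95, 2, 52, 73), (0.948, 4, 55, 79), (0.948, 12, 40, 79), (0.947, 0, 55, 73), (0.946, 14, 37, 79)]
[[256 344  14  25 176]]
[[ 230  313   41   46 1360]]
start [[ 232  312   40   45 1160]]
```

```bash
python3 -c "
from h import *
d=snap('scene','s24');print(proj(d,(.4203,-.07,.024)))
p=proj(d,(.4203,-.07,.024)).astype(int)
for f in('s8','s24'):
    im=L(f)['pixels'].astype(int);w=(p[0]-30,p[1]-30);m=(im.sum(2)<130)[w[1]:w[1]+60,w[0]:w[0]+60]
    k,l,s,c=cv2.connectedComponentsWithStats(m.astype('u1'));print(f,[(s[i]+[w[0],w[1],0,0,0],c[i]+w, at(d,*(c[i]+w),.024)) for i in range(1,k) if 40<s[i][4]<250])
"
```

```text
[314.9 244.4]
s8 [(array([312, 239,   6,  12,  62]), array([314.56451613, 244.66129032]), array([ 0.4203, -0.0712,  0.024 ]))]
s24 [(array([323, 239,   6,  12,  62]), array([325.43548387, 244.66129032]), array([ 0.4437, -0.0511,  0.024 ]))]
```

```bash
python3 -c "
from h import *
d=L('s24');t=snap('top','t24')
for n,D in(('s',d),('t',t)):
    im=D['pixels'].astype(int)
    for x,y in((.40,-.05),(.44,-.02),(.40,-.13),(.49,-.02),(.48,.08),(.36,.1)):
        u,v=proj(D,(x,y,.006)).round().astype(int);print(n,(x,y),(u,v),im[v-1:v+2,u-1:u+2].mean((0,1)).round())
for r in np.arange(.60,.30,-.01):
    print(round(r,2),''.join('%4d'%t['pixels'][int(v),int(u)].astype(int).mean() for u,v in [proj(t,(r,y,.006)) for y in np.arange(.12,-.2,-.01)]))
"
```

```text
s (0.4, -0.05) (np.int64(314), np.int64(242)) [167. 171. 174.]
s (0.44, -0.02) (np.int64(332), np.int64(243)) [167. 171. 175.]
s (0.4, -0.13) (np.int64(295), np.int64(257)) [167. 171. 175.]
s (0.49, -0.02) (np.int64(345), np.int64(251)) [146.  69.   3.]
s (0.48, 0.08) (np.int64(363), np.int64(232)) [ 81.  88. 120.]
s (0.36, 0.1) (np.int64(337), np.int64(212)) [199. 208. 213.]
t (0.4, -0.05) (np.int64(306), np.int64(280)) [145. 149. 153.]
t (0.44, -0.02) (np.int64(297), np.int64(268)) [144. 148. 152.]
t (0.4, -0.13) (np.int64(330), np.int64(279)) [144. 148. 152.]
t (0.49, -0.02) (np.int64(297), np.int64(253)) [143. 148. 152.]
t (0.48, 0.08) (np.int64(268), np.int64(257)) [167. 176. 185.]
t (0.36, 0.1) (np.int64(262), np.int64(292)) [149. 144. 128.]
0.6  175 176 175 177 175 176 177 179 177 176 176 175 173 138  91  88  87  87  87  85  86  81  84  82  88  87  87  84  90  91  89  90
0.59  177 177 174 177 175 176 176 176 174 174 176 174 171 132  89  89  88  86  83  84  83  85  85  83  85  85  87  87  90  89  85  91
0.58  179 176 177 176 176 175 175 176 174 175 175 178 172 129  83  83  90  
[... 2974 characters left out ...]
23 121 122 123  90  98 116 130
0.35  155 154 146 142 138 134 126 122 109 104  98  82  84 142 136 136 136 139 136 135 138 136 124 108 111 111 109  85  78 114 125 137
0.34  159 157 154 150 143 143 139 132 124 119 111  99  91  75 120 139 135 139 138 138 136 123 110 110 111 112  94  74  99 122 133 138
0.33  161 159 155 154 151 147 144 138 134 131 123 116 105  96  82  82 130 141 138 140 134 109 111 108 110 109  81  97 112 130 137 145
0.32  167 159 162 156 157 154 149 145 142 135 130 124 120 111 103  90  76 105 137 130 110 110 110 109 109  72  80 107 118 130 143 147
0.31  167 165 161 160 159 160 154 152 149 144 138 133 129 124 120 111 100  88  75 106 112 110 108 109 111  63 100 117 129 136 148 149
```

```bash
python3 -c "
from h import *
go((.443,-.0515,.23),0)"
```

```text
t 57.63 p [ 0.5658 -0.3465  0.2289] xang -18.3 zdir [ 0.002 -0.001 -1.   ] F [0.6 0.1 0.1] op 0.0277 gf 0.0 q [-0.55  0.4   1.53  0.    1.21  1.34]
row [-0.4184 -0.483  -0.003 ] spin -0.1017 rows>= 8.0
```

Emit:
jog_arm --deltas '[[[-0.05,-0.06,-0.01,-0.02],[-0.1,-0.12,-0.01,-0.04],[-0.15,-0.175,-0.01,-0.06],[-0.2,-0.23,-0.01,-0.08],[-0.25,-0.29,-0.01,-0.102],[-0.3,-0.35,-0.01,-0.102],[-0.35,-0.405,-0.01,-0.102],[-0.4,-0.46,-0.01,-0.102],[-0.418,-0.483,-0.01,-0.102],[-0.418,-0.483,-0.01,-0.102]]]'

```text
time: 58.47
eef_pos: [0.444, -0.0515, 0.2323]
tool_rot: [1.0, 0.001, 0.001, -0.0]
wrist_force: [0.3, -0.3, -0.3]
opening: 0.0278
grasp_force: 0.0
```

Emit:
jog_arm --deltas '[[[0,0,0,0],[0,0,0.04,0],[0,0,0.09,0],[0,0,0.15,0],[0,0,0.21,0],[0,0,0.26,0],[0,0,0.3,0],[0,0,0.32,0],[0,0,0.32,0],[0,0,0.32,0]]]'

```text
time: 59.3
eef_pos: [0.445, -0.0541, 0.0714]
tool_rot: [1.0, -0.001, -0.0, 0.0]
wrist_force: [-0.4, -0.6, -0.1]
opening: 0.0276
grasp_force: 0.0
```

```bash
python3 -c "
from h import *
go((.443,-.0515,.016),0)
d=snap('scene','s25')
im=d['pixels'].astype(int);print(proj(d,(.4435,-.0513,.042)))
"
```

```text
t 59.3 p [ 0.445  -0.0541  0.0714] xang -0.1 zdir [-0. -0. -1.] F [-0.4 -0.6 -0.1] op 0.0276 gf 0.0 q [-0.12  0.29  2.12 -0.    0.73  1.45]
row [-0.004  -0.0053  0.1108] spin -0.0005 rows>= 2.0
[325.3 240. ]
```

Emit:
jog_arm --deltas '[[[-0.004,-0.005,0,0],[-0.004,-0.005,0,0],[-0.004,-0.005,0.02,0],[-0.004,-0.005,0.04,0],[-0.004,-0.005,0.06,0],[-0.004,-0.005,0.08,0],[-0.004,-0.005,0.095,0],[-0.004,-0.005,0.108,0],[-0.004,-0.005,0.108,0],[-0.004,-0.005,0.108,0]]]'

```text
time: 60.18
eef_pos: [0.4419, -0.0508, 0.0167]
tool_rot: [1.0, -0.0, -0.001, -0.0]
wrist_force: [-0.4, 0.2, -0.6]
opening: 0.0277
grasp_force: 0.0
```

Emit:
jog_arm --deltas '[[[0,0,0,0],[0,0,0,0],[0,0,0,0],[0,0,0,0],[0,0,0,0],[0,0,0,0],[0,0,0,0],[0,0,0,0],[0,0,0,0],[0,0,0,0]]]' --grip -1 --newtons 25

```text
time: 61.02
eef_pos: [0.4426, -0.0508, 0.0175]
tool_rot: [1.0, -0.0, 0.0, 0.0]
wrist_force: [-0.5, 0.3, 5.6]
opening: 0.0156
grasp_force: 25.0
```

```bash
python3 -c "
from h import *
st()"
```

```text
t 61.02 p [ 0.4426 -0.0508  0.0175] xang -0.05 zdir [ 0. -0. -1.] F [-0.5  0.3  5.6] op 0.0156 gf 25.0 q [-0.12  0.39  2.16  0.    0.59  1.45]
```

Emit:
jog_arm --deltas '[[[0,0,-0.02,0],[0,0,-0.06,0],[0,0,-0.11,0],[0,0,-0.17,0],[0,0,-0.24,0],[0,0,-0.31,0],[0,0,-0.38,0],[0,0,-0.45,0],[0,0,-0.5,0],[0,0,-0.52,0]]]'

```text
time: 61.85
eef_pos: [0.4435, -0.051, 0.2814]
tool_rot: [1.0, -0.0, 0.003, 0.0]
wrist_force: [0.4, -0.4, -1.8]
opening: 0.0153
grasp_force: 25.0
```

Emit:
jog_arm --deltas '[[[0.01,0.003,0,0],[0.04,0.012,0,0],[0.09,0.027,0,0],[0.15,0.045,0,0],[0.22,0.066,0,0],[0.29,0.087,0,0],[0.36,0.108,0,0],[0.41,0.123,0,0],[0.44,0.133,0,0],[0.452,0.136,0,0]]]'

```text
time: 62.68
eef_pos: [0.6693, -0.1197, 0.2732]
tool_rot: [1.0, -0.001, -0.002, -0.0]
wrist_force: [-0.7, 0.5, -1.6]
opening: 0.0156
grasp_force: 25.0
```

Emit:
jog_arm --deltas '[[[0,0,0,0],[0,0,0.02,0],[0,0,0.04,0],[0,0,0.06,0],[0,0,0.08,0],[0,0,0.095,0],[0,0,0.105,0],[0,0,0.11,0],[0,0,0.11,0],[0,0,0.11,0]]]'

```text
time: 63.52
eef_pos: [0.6684, -0.119, 0.2224]
tool_rot: [1.0, -0.0, 0.0, 0.0]
wrist_force: [-0.4, 0.2, -0.8]
opening: 0.0159
grasp_force: 25.0
```

```bash
python3 -c "
from h import *
go((.669,-.119,.2025),-0.4)
t=snap('top','t26')"
```

```text
t 63.52 p [ 0.6684 -0.119   0.2224] xang -0.04 zdir [ 0. -0. -1.] F [-0.4  0.2 -0.8] op 0.0159 gf 25.0 q [-0.18  0.43  1.5  -0.    1.21  1.39]
row [ 0.0011 -0.      0.0399] spin 0.002 rows>= 1.0
```

Emit:
jog_arm --deltas '[[[0.001,0,0.005,0.001],[0.001,0,0.01,0.002],[0.001,0,0.016,0.002],[0.001,0,0.022,0.002],[0.001,0,0.028,0.002],[0.001,0,0.033,0.002],[0.001,0,0.037,0.002],[0.001,0,0.039,0.002],[0.001,0,0.04,0.002],[0.001,0,0.04,0.002]]]'

```text
time: 64.4
eef_pos: [0.6687, -0.119, 0.2026]
tool_rot: [1.0, -0.004, -0.0, 0.0]
wrist_force: [-2.7, -1.0, 2.0]
opening: 0.0156
grasp_force: 25.0
```

Emit:
jog_arm --deltas '[[[0,0,0,0],[0,0,0,0],[0,0,0,0],[0,0,0,0],[0,0,0,0],[0,0,0,0],[0,0,0,0],[0,0,0,0],[0,0,0,0],[0,0,0,0]]]' --grip -0.4

```text
time: 65.23
eef_pos: [0.6688, -0.119, 0.2022]
tool_rot: [1.0, -0.004, -0.0, -0.0]
wrist_force: [0.3, -0.0, 0.4]
opening: 0.0275
grasp_force: 0.0
```

Emit:
jog_arm --deltas '[[[0,0,-0.02,0],[0,0,-0.05,0],[0,0,-0.09,0],[0,0,-0.14,0],[0,0,-0.2,0],[-0.06,0.0,-0.2,0],[-0.13,0,-0.2,0],[-0.21,0,-0.2,0],[-0.29,0,-0.2,0],[-0.37,0,-0.2,0]]]'

```text
time: 66.07
eef_pos: [0.482, -0.1175, 0.3027]
tool_rot: [1.0, -0.003, 0.0, 0.0]
wrist_force: [-0.3, 0.1, -0.4]
opening: 0.0277
grasp_force: 0.0
```

Emit:
jog_arm --deltas '[[[-0.07,0,0,0],[-0.14,0,0,0],[-0.2,0,0,0],[-0.25,0,0,0],[-0.28,0,0,0],[-0.28,0,0,0],[-0.28,0,0,0],[-0.28,0,0,0],[-0.28,0,0,0],[-0.28,0,0,0]]]'

```text
time: 66.9
eef_pos: [0.3446, -0.1167, 0.3022]
tool_rot: [1.0, -0.003, -0.0, -0.0]
wrist_force: [0.2, 0.8, 0.2]
opening: 0.0276
grasp_force: 0.0
```

```bash
cat > chk.py <<'E'
from h import *
st();t=snap('top','t27');d=snap('scene','s27');e=L('t7');d7=L('s7')
for n,D in(('t7',e),('t27',t)):
    im=D['pixels'].astype(int).sum(2);s=im[165:200,315:340]<150;ys,xs=np.where(s);print(n,'knob',xs.mean()+315,ys.mean()+165,at(D,xs.mean()+315,ys.mean()+165,.209))
for n,D in(('s7',d7),('s27',d)):
    im=D['pixels'].astype(int).sum(2);s=im[228:262,368:398]<150;ys,xs=np.where(s);print(n,'knob',xs.mean()+368,ys.mean()+228,ys.min()+228,ys.max()+228,at(D,xs.mean()+368,ys.mean()+228,.209))
# differences between start-of-lid view and now
df=np.abs(t['pixels'].astype(int)-e['pixels'].astype(int)).sum(2)>60; k,l,s,c=cv2.connectedComponentsWithStats(df.astype('u1'));print('top diff',s[1:][s[1:,4]>25])
df=np.abs(d['pixels'].astype(int)-d7['pixels'].astype(int)).sum(2)>60; k,l,s,c=cv2.connectedComponentsWithStats(df.astype('u1'));print('scene diff',s[1:][s[1:,4]>25])
# tube
im=t['pixels'].astype(int);m=(im[...,0]>im[...,2]+50)&(im[...,1]>90)&(im[...,2]>30);M=np.zeros_like(m,'u1');M[220:320,215:265]=m[220:320,215:265]
k,l,s,c=cv2.connectedComponentsWithStats(M);print('tube',[(tuple(s[i]),c[i].round(1),at(t,*c[i],.04)) for i in range(1,k) if s[i][4]>60])
R=(im[...,0]>140)&(im[...,1]<80)&(im[...,2]<80)
for r in(238,240,296,302): 
    x=np.where(R[r,222:255])[0]+222; print('line',r,at(t,x.mean(),r,0) if len(x) else 0)
for r in range(248,292,8):
    x=np.where(np.abs(im[r,215:262]-im[r,262]).sum(1)>70)[0]+215; print('tube row',r,x.min(),x.max(),at(t,(x.min()+x.max())/2,r,.04))
y=((im[...,0]>60)&(im[...,1]>.65*im[...,0])&(im[...,2]<.4*im[...,0])).astype('u1')[215:270,385:435];ys,xs=np.where(y);print('scoop',xs.min()+385,xs.max()+385,ys.min()+215,ys.max()+215)
E
python3 chk.py
```

```text
t 66.9 p [ 0.3446 -0.1167  0.3022] xang -0.38 zdir [-0.  0. -1.] F [0.2 0.8 0.2] op 0.0276 gf 0.0 q [-0.33 -0.17  2.02  0.    1.29  1.25]
t7 knob 326.5 185.5 [ 0.669  -0.1171  0.209 ]
t27 knob 327.48 185.76 [ 0.6681 -0.1201  0.209 ]
s7 knob 381.87394957983196 244.88235294117646 237 253 [ 0.6697 -0.1168  0.209 ]
s27 knob 380.78991596638656 245.51260504201682 238 253 [ 0.6691 -0.12    0.209 ]
top diff [[ 409  214    8   15   53]
 [ 394  214   31   40  434]
 [ 213  239  159  241 9609]
 [ 304  308    6   21   52]
 [ 132  401   74   79  665]]
scene diff [[  216     0     7     9    27]
 [  224     0    14    22   214]
 [  225     0   122   286 11528]
 [  225    17     8    22    68]
 [  230    42     8    29    99]
 [  182    69    50    68   622]
 [  249   192    13     9    69]
 [  253   203    17    14    85]
 [  380   214    24    14    56]
 [  276   220    17    14    60]
 [  418   234    19    10    37]
 [  381   236     7    15    45]
 [  376   240     7    15    41]
 [  324   260    59    39   192]
 [  230   312    47    67   845]]
tube [((np.int32(224), np.int32(249), np.int32(16), np.int32(12), np.int32(178)), array([231.4, 254.6]), array([0.4833, 0.1969, 0.04  ])), ((np.int32(223), np.int32(272), np.int32(17), np.int32(13), np.int32(182)), array([230.9, 278.3]), array([0.4046, 0.1973, 0.04  ]))]
line 238 [0.5461 0.1925 0.    ]
line 240 [0.5391 0.1924 0.    ]
line 296 [0.3486 0.1912 0.    ]
line 302 [0.3286 0.1909 0.    ]
tube row 248 221 247 [0.5054 0.1887 0.04  ]
tube row 256 221 247 [0.4786 0.1883 0.04  ]
tube row 264 221 247 [0.4519 0.1879 0.04  ]
tube row 272 221 247 [0.4254 0.1874 0.04  ]
tube row 280 221 246 [0.399  0.1887 0.04  ]
tube row 288 221 246 [0.3727 0.1882 0.04  ]
scoop 397 423 228 254
```

```bash
python3 -c "
from h import *
t=L('t27');a=at(t,410,241,.058);m=at(t,160+668/2.7,155+241/2.7,0);print(a,m)
if np.hypot(*(a-m)[:2])<.015: print(manip.finish_job())"
```

```text
[ 0.5199 -0.3957  0.058 ] [ 0.5181 -0.3982  0.    ]
the job is handed in; nothing more can be done
None
```

The job is handed in at about 67 s. The one tube present lies centred on the near tape line and the door is shut. All five balls are in the hopper, with the lid back on within about 2 mm of centre. The empty scoop stands on its mat, and I did not touch the mug, book, tape roll or purple tubes. The last checks were by image measurement, because I had used all 14 picture views.

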